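Slide the pine box in behind its drop catch

TASK

Slide the pine box, with the tin standing in it, along the worktop and in between the two guide rails until it is home: the box's own edge has to lift the red hinged catch, and the catch has to drop down fully behind the box. Then pull the box back lightly so that you feel the catch hold it, and let go. Push and pull gently, do not touch the catch yourself, keep the box down on the worktop, and do not upset the tin or disturb the mug, lemon, pepper mill and white beaker.

Things in the scene. Friction and masses are not known exactly. Their poses are not given: they have to be found in the camera images.
- box_center (a point): Centre of the open pine box (25 mm up), axes its own, z up. Outside 96 (x) x 160 (y) x 50 mm high; end walls (+y, -y) 8 mm thick, side walls 9, floor 6; 0.15 to 0.31 kg. Its ends are alike. It slides in with its +y end leading; the -y end wall can be pinched at its middle from above, one finger inside, one outside: the box's -y half is empty.
- tin: Round tomato tin standing loose in the +y half of the box, 57 mm across, 72 mm tall, 0.18 kg; origin at the centre of its underside, z up.
- dock: Two aluminium rails fixed to the worktop, 30 mm high, 101 mm apart inside, running along the dock's +y from y = 0 (mouth) to 158 mm; before the mouth they flare out by 0.40 rad to y = -40 mm. Origin on the worktop midway between the rails at the mouth; +y the way in, +x towards the rail with the red catch, z up. No floor: the box slides on the worktop.
- home (a point): Where the box's centre comes to lie when home, only within 18 mm either way along the dock's y: a point of the rails, 103 mm in from the mouth, 25 mm up, axes as the dock's. The grey carriage with the rubber-faced end stop and the catch is clamped up to 18 mm nearer or deeper; feel for the stop. Sliding takes 2 to 9 N, with a brief knock up to 15 N where the edge meets the catch; over 20 N at the end is ramming.
- catch (a joint): Red gravity catch on a steel arm beside the +x rail; angle in rad, 0 = down, grows as lifted, weight under 1 N. Its sloped tooth spans x = 36 to 68 mm in the dock, lower edge 38 mm up. The box's +x side wall lifts it to about 0.17, it rides on that wall, and drops behind the box's -y face 2 to 3 mm before the stop. Box at the stop: 5 mm of play back to the catch.
- mug: Spotted white mug, bystander, 82 x 117 x 91 mm, origin at the centre of its underside.
- lemon: Lemon, bystander, 71 x 53 x 51 mm, origin at its underside.
- mill: Dark wooden pepper mill, bystander, 58 mm across, 170 mm tall, origin at the centre of its underside.
- beaker: White beaker, bystander, 79 mm across, 142 mm tall, origin at the centre of its underside.
Mind the look-alikes: they are no part of the job. What is shaped like the part that bears box_center but black is not meant.

How it is judged:
By the outcome, as a careful person would: the job done as asked, in the order asked, and still so for the second after the job is handed in, with the robot touching nothing.
It also fails if it takes over 58 s, if anything falls off the work surface, if the arm or the gripper's body presses on something with over 40 N, if the wrist force passes 120 N, or if a joint passes its speed limit or range.

ROBOT

A 6-joint arm with a two-finger parallel gripper is mounted at the origin on a cart in front of the work surface, level with it; the furniture and walls round the work are solid. World frame = base frame: x ahead of the robot, y to its left, z up, the work surface at z = 0. Lengths are in m, angles in degrees, forces in N, time in s.
With the tool pointing down it reaches from about 0.4 to 0.825 m from the base axis. Payload 7 kg.
Tool frame: the origin (TCP) lies midway between the tips of the shut fingers; the grasp point (between the pads) lies ctrl.tcp_to_grasp behind it (ctrl.tcp_to_grasp is the distance from the TCP to the grasp point, in m); y points along the fingers, z is the direction in which the jaws open and shut, and the axes are right-handed (so a half turn about y gives the same grasp; the last joint's range is limited). The gripper opens to 88 mm and grips with 3 to 60 N. Pads are 19 mm wide; open, the fingers measure 130 mm over their backs; the gripper's body (78 mm by 193 mm) begins 47 mm behind the grasp point.
Start: joints at [-59.181, 20.546, 0.682, 0, -70.136, -16.507], TCP at [0.167, -0.654, 0.227] pointing down, gripper open.
Joint ranges: [-176.03, 176.03], [-82.01, 121.73], [-58.28, 71.71], [-173.87, 95.51], [-174.79, -0.11], [-173.66, 173.66]. Speed limits (degrees/s): [136.94, 136.94, 172.46, 180, 180, 180].

INTERFACE

Orientations are given as [roll, pitch, yaw] about the fixed x, y, z axes, in that order (R = Rz(yaw) Ry(pitch) Rx(roll)).
In Python, from plant import ctrl, snapshot, silhouettes gives the robot as it stands.
- The arm moves only by the shell command python3 -m pendant 'ROWS'. ROWS is JSON, a list that holds one entry, the list of rows, each a list of 7 numbers: the shift along the tool's x, y, z in cm, then the turn, a rotation vector about the tool's x, y, z in degrees, then the opening, from 0 (shut) to 1 (fully open). In form: [[[x, y, z, rx, ry, rz, hand], ...]]. A call has 1 to 12 rows; each row shifts and turns the commanded pose from where the row before left it, along the tool's axes as they then stand; what a row does not reach is not made up. A row lasts 1/12 s, in which the tool goes at most 41.7 mm and 7.16 degrees, less where a joint would pass 70% of its speed; a pose out of reach is approached as far as the arm can. A call with a gripper value outside its range is refused whole. The fingers move at their own pace and stop on an object; the grip force is fixed at half the most. Time passes only in rows, so rows that do not move let the fingers close. It gives the time, the measured TCP pose, the force and the opening at its end, in the units of the state.
- ctrl.get_obs(): the state, without advancing time (a new reading comes with each control period).
- snapshot(name): name is "scene" or "top" or "wrist"; returns a dict with "image" (480x640x3 uint8, red, green, blue), "camera_matrix" (3x3 intrinsics, pixels), "dist_coeffs" ([k1, k2, p1, p2, k3] as OpenCV has them; the pictures are not rectified), "eye" and "orientation" of the camera in the world; the wrist camera has in their place "mount" (4x4, takes a point from camera to tool coordinates, whose origin is the TCP and whose axes are the tool frame's). Camera axes: x right, y down, z forward; pixel columns grow to the right and rows downward; lengths in m; the calibration is good to about 2 mm. A picture is of the moment at which its call begins: read the wrist's pose just before it. There is no depth.
- ctrl.close_job(): hands the job in, once; it reports no verdict.
Trained networks look in a picture, given as the dict that the camera call returned (one of the last four; its "shot" number tells which), for a name from the list of things; names that differ only in an ending like _2 or _b are one class to them, and where a whole thing is asked for, a point or a joint stands for the part that bears it (a point fixed in the world has none). Each returns a list of dicts, best first, with "confidence" (0 to 1); they miss things now and then, are a little off and sometimes report something else, mostly with a low value. They report only what shows in the picture. A call takes as long as a camera call. They do not tell look-alikes from the thing itself.
- silhouettes(picture, thing): "mask" (480x640 bool, what is visible of it) and "bbox" ([left, top, width, height] in pixels, round what is visible of it).
The state is a dict: "clock": time; "joint_pos": joint angles; "qvel": joint speeds; "tau": joint torques, N m; "tool_pos": TCP position; "orientation": TCP orientation; "force": force on the tool from outside, world axes, zero at the start; "moment": the same for the moment, N m; "opening": finger opening in m.
Only numpy, scipy, OpenCV 4.12 (cv2) and the standard library are available. Lean on these libraries where they do the work, as an engineer would, in place of code of your own. Each camera call takes 0.05 s, during which the arm holds its last target.

## Working session

There is one attempt and no reset: what is moved stays moved. The work goes in short steps, Python scripts to look and compute and a shell command to move; the robot and the scene stay as the last step left them, time stands still between calls to the robot, and variables do not carry over. Pictures are saved under pics/ and viewed, and the job is handed in when it is done.

```bash
ls; mkdir -p pics
python3 - <<'E'
from plant import ctrl, snapshot, silhouettes
import cv2
print(ctrl.get_obs(), ctrl.tcp_to_grasp)
for n in ["scene","top","wrist"]:
    s=snapshot(n)
    cv2.imwrite(f"pics/{n}0.png",s["image"][:,:,::-1])
    print(n,{k:v for k,v in s.items() if k!="image"})
E
```

```text
pics
{'clock': 0.0, 'joint_pos': array([-5.91807501e+01,  2.05899280e+01,  6.34547939e-01, -2.07828127e-02,
       -7.01353521e+01, -1.65088543e+01]), 'qvel': array([-0.08534724, -0.08603916,  0.04094634, -0.08456568,  0.01410668,
        0.01947142]), 'tau': array([ 1.78894206e-03, -5.82718492e+01,  2.93050539e+01,  6.99776441e+00,
        6.57933037e-03, -1.67744938e-04]), 'tool_pos': array([ 0.16672583, -0.65358695,  0.22564349]), 'orientation': array([-8.99074559e+01,  7.05342666e-03,  1.43033239e+01]), 'force': array([ 0.0486354 ,  0.63315803, -0.82238735]), 'moment': array([ 0.01371768,  0.00303944, -0.01562373]), 'opening': 0.08754541782694941} 0.0188
scene {'camera_matrix': array([[593.41573375,   0.        , 312.01232654],
       [  0.        , 593.41573375, 234.69005665],
       [  0.        ,   0.        ,   1.        ]]), 'dist_coeffs': array([-0.13593495,  0.        ,  0.        ,  0.        ,  0.        ]), 'eye': array([-0.19598212,  0.70921634,  0.93007715]), 'orientation': array([-131.77106859,    1.03633501, -134.29554396]), 'shot': 1}
top {'camera_matrix': array([[
[... 295 characters left out ...]
entation': array([-152.26542649,   -0.20352278,  -91.84815424]), 'shot': 2}
wrist {'camera_matrix': array([[331.17919757,   0.        , 321.71306319],
       [  0.        , 331.17919757, 240.69909011],
       [  0.        ,   0.        ,   1.        ]]), 'dist_coeffs': array([0.01823586, 0.        , 0.        , 0.        , 0.        ]), 'mount': array([[ 4.17979741e-04,  9.56033079e-01,  2.93258550e-01,
        -7.84523340e-02],
       [ 7.48976526e-04, -2.93258793e-01,  9.56032802e-01,
        -1.58678929e-01],
       [ 9.99999632e-01, -1.79958573e-04, -8.38622568e-04,
        -8.33662826e-04],
       [ 0.00000000e+00,  0.00000000e+00,  0.00000000e+00,
         1.00000000e+00]]), 'shot': 3}
```

View pics/scene0.png

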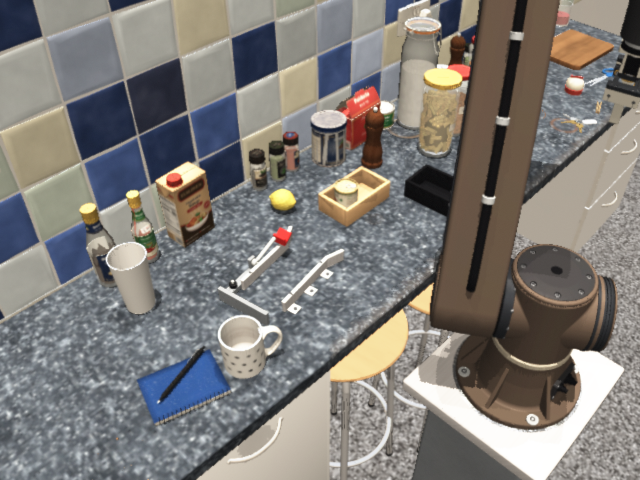

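View pics/top0.png

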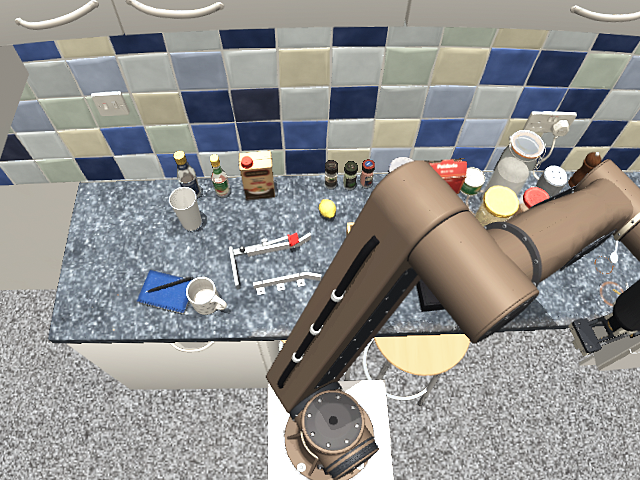

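View pics/wrist0.png

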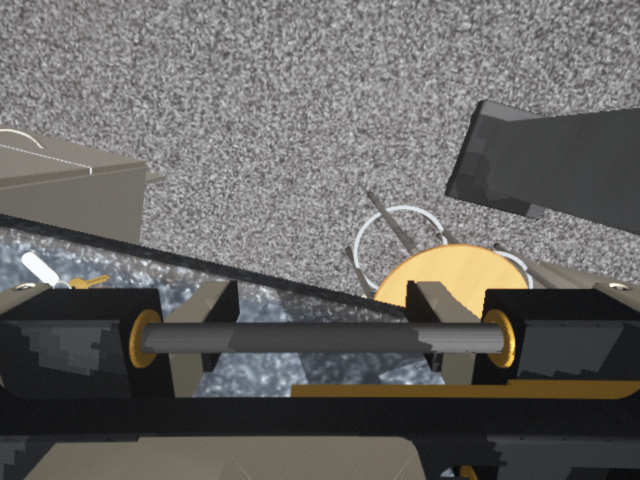

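```bash
cat > h.py <<'E'
import numpy as np, cv2
from scipy.spatial.transform import Rotation as R
def cam(s,obs=None):
    if "mount" in s:
        T=np.eye(4);T[:3,:3]=R.from_euler('xyz',obs["orientation"],degrees=True).as_matrix();T[:3,3]=obs["tool_pos"]
        M=T@s["mount"]; return M[:3,:3],M[:3,3]
    return R.from_euler('xyz',s["orientation"],degrees=True).as_matrix(),np.array(s["eye"])
def ray(s,px,obs=None):
    Rm,e=cam(s,obs)
    u=cv2.undistortPoints(np.array(px,float).reshape(-1,1,2),s["camera_matrix"],s["dist_coeffs"]).reshape(-1,2)
    d=np.c_[u,np.ones(len(u))]@Rm.T
    return e,d
def onz(s,px,z,obs=None):
    e,d=ray(s,px,obs); return e+d*((z-e[2])/d[:,2])[:,None]
def proj(s,P,obs=None):
    Rm,e=cam(s,obs)
    Q=(np.atleast_2d(P)-e)@Rm
    return cv2.projectPoints(Q.reshape(-1,1,3),np.zeros(3),np.zeros(3),s["camera_matrix"],s["dist_coeffs"])[0].reshape(-1,2)
def save(name,img,crop=None,k=1):
    if crop: x,y,w,h=crop; img=img[y:y+h,x:x+w]
    cv2.imwrite(name,cv2.resize(np.ascontiguousarray(img[:,:,::-1]),None,fx=k,fy=k,interpolation=cv2.INTER_CUBIC))
E
python3 - <<'E'
from plant import *
from plant import ctrl,snapshot,silhouettes
from h import *
s=snapshot("scene")
save("pics/s1.png",s["image"],(200,120,200,150),4)
save("pics/s2.png",s["image"],(200,210,160,120),5)
for t in ["box_center","tin","dock","catch","mug","lemon","mill","beaker"]:
    for r in silhouettes(s,t)[:2]:
        m=r["mask"]; ys,xs=np.nonzero(m)
        b=r["bbox"]; 
        print(t,round(r["confidence"],2),b,"c",onz(s,[[xs.mean(),ys.mean()]],0.03)[0].round(3),"bottom",onz(s,[[b[0]+b[2]/2,b[1]+b[3]]],0)[0].round(3))
E
```

```text
box_center 0.81 [319.0, 165.2, 72.6, 63.0] c [ 0.562 -0.157  0.03 ] bottom [ 0.504 -0.095  0.   ]
box_center 0.79 [403.1, 169.0, 48.3, 45.5] c [ 0.452 -0.31   0.03 ] bottom [ 0.413 -0.256  0.   ]
tin 0.92 [336.7, 177.6, 20.6, 29.1] c [ 0.592 -0.153  0.03 ] bottom [ 0.574 -0.14   0.   ]
dock 0.59 [215.5, 226.8, 129.4, 98.0] c [0.495 0.17  0.03 ] bottom [0.411 0.23  0.   ]
catch 0.63 [252.8, 225.7, 36.5, 39.7] c [0.578 0.087 0.03 ] bottom [0.553 0.13  0.   ]
catch 0.61 [105.6, 244.3, 50.4, 67.5] c [0.717 0.382 0.03 ] bottom [0.658 0.43  0.   ]
mug 0.61 [218.4, 311.7, 62.8, 68.6] c [0.401 0.327 0.03 ] bottom [0.352 0.36  0.   ]
lemon 0.64 [267.8, 188.9, 25.7, 22.5] c [ 0.68  -0.023  0.03 ] bottom [ 0.678 -0.012  0.   ]
lemon 0.43 [252.6, 226.7, 36.9, 35.6] c [0.58  0.086 0.03 ] bottom [0.56  0.123 0.   ]
mill 0.63 [363.2, 106.0, 20.4, 62.9] c [ 0.702 -0.379  0.03 ] bottom [ 0.634 -0.307  0.   ]
beaker 0.58 [107.4, 241.4, 47.3, 69.2] c [0.718 0.383 0.03 ] bottom [0.661 0.428 0.   ]
```

View pics/s1.png

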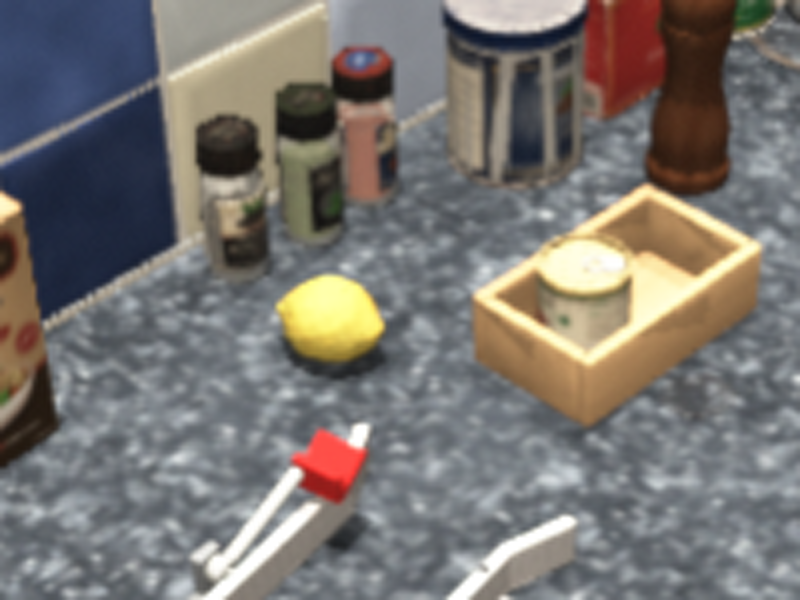

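View pics/s2.png

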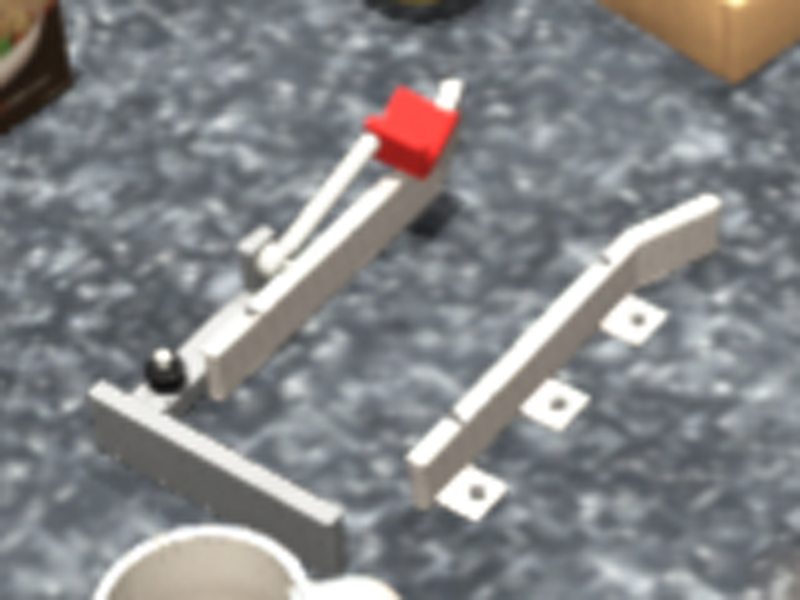

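Run:
```python
from plant import ctrl,snapshot,silhouettes
from h import *
s=snapshot("scene")
c=np.array([[475,298],[587,352],[760,245],[648,187]])/4+[200,120]-.4
P=onz(s,c,0.05); print(P.round(4)); print(np.linalg.norm(np.diff(np.r_[P,P[:1]],axis=0),axis=1)); print(P.mean(0))
d=np.array([[612,258],[410,462],[718,200],[220,362],[335,518],[95,390]])/5+[200,210]-.4
D=onz(s,d,0.03); print(D.round(4))
v=D[0]-D[1]; print(np.linalg.norm(v), np.degrees(np.arctan2(v[1],v[0])))
```

```text
[[ 0.6148 -0.081   0.05  ]
 [ 0.5313 -0.0907  0.05  ]
 [ 0.5268 -0.2424  0.05  ]
 [ 0.6179 -0.2399  0.05  ]]
[0.08402203 0.15179292 0.09114539 0.1588996 ]
[ 0.5726862  -0.16348005  0.05      ]
[[0.4596 0.0621 0.03  ]
 [0.4341 0.2033 0.03  ]
 [0.4521 0.0032 0.03  ]
 [0.5324 0.2222 0.03  ]
 [0.4332 0.2445 0.03  ]
 [0.5571 0.2696 0.03  ]]
0.14349304956184525 -79.79069709091867
```

```bash
python3 -m pendant '[[[3,-0.2,2.2,0,0,0,1],[3,-0.2,2.2,0,0,0,1],[3,-0.2,2.2,0,0,0,1],[3,-0.2,2.2,0,0,0,1],[3,-0.2,2.2,0,0,0,1],[3,-0.2,2.2,0,0,0,1],[3,-0.2,2.2,0,0,0,1],[3,-0.2,2.2,0,0,0,1],[3,-0.2,2.2,0,0,0,1],[3,-0.2,2.2,0,0,0,1],[3,-0.2,2.2,0,5,0,1],[3,-0.2,2.2,0,5,0,1]]]'
```

```text
clock: 1.65
tool_pos: [0.4535, -0.3096, 0.2512]
orientation: [-90.0, -0.1, 4.1]
force: [0.8, -1.5, -0.1]
opening: 0.0877
```

```bash
python3 -m pendant '[[[2,-1.5,3,0,4,0,0.5],[2,-1.5,3,0,0,0,0.5],[0,0,0,0,0,0,0.5]]]'
python3 - <<'E'
from plant import ctrl,snapshot,silhouettes
from h import *
import pickle
o=ctrl.get_obs(); w=snapshot("wrist"); s=snapshot("scene"); t=snapshot("top")
pickle.dump((o,w,s,t),open("v1.pkl","wb"))
save("pics/w1.png",w["image"]); save("pics/sc1.png",s["image"]); save("pics/t1.png",t["image"])
print(o["tool_pos"],o["orientation"],o["clock"])
E
```

```text
clock: 1.9
tool_pos: [0.4943, -0.2465, 0.2836]
orientation: [-90.1, -0.3, 0.5]
force: [0.4, -1.3, 0.3]
opening: 0.0729
[ 0.49433805 -0.24648976  0.28361513] [-90.06951871  -0.2851612    0.52661235] 1.9
```

View pics/w1.png

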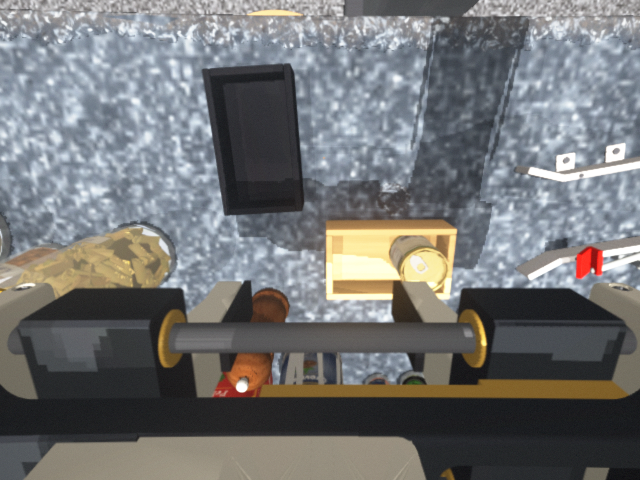

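View pics/t1.png

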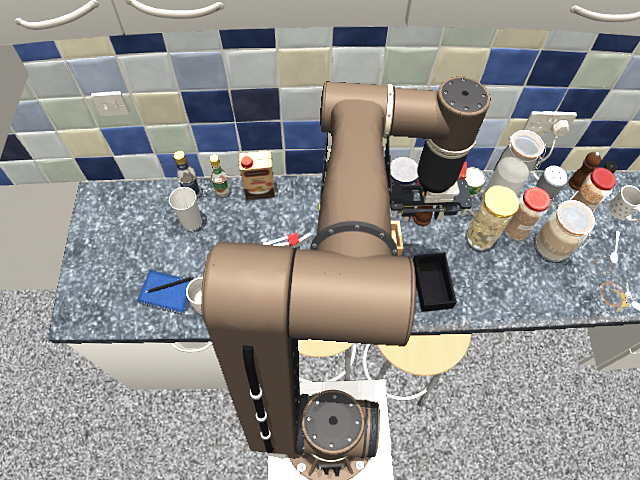

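View pics/sc1.png

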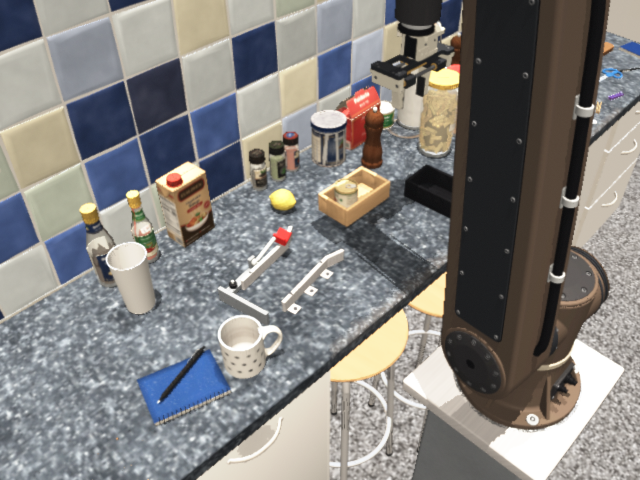

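Run:
```python
import pickle
from h import *
o,w,s,t=pickle.load(open("v1.pkl","rb"))
save("pics/w1a.png",w["image"],(310,205,160,110),5)
save("pics/w1b.png",w["image"],(500,130,140,150),4)
save("pics/s1b.png",s["image"],(310,90,100,140),4)
```

```text
(no output)
```

View pics/w1a.png

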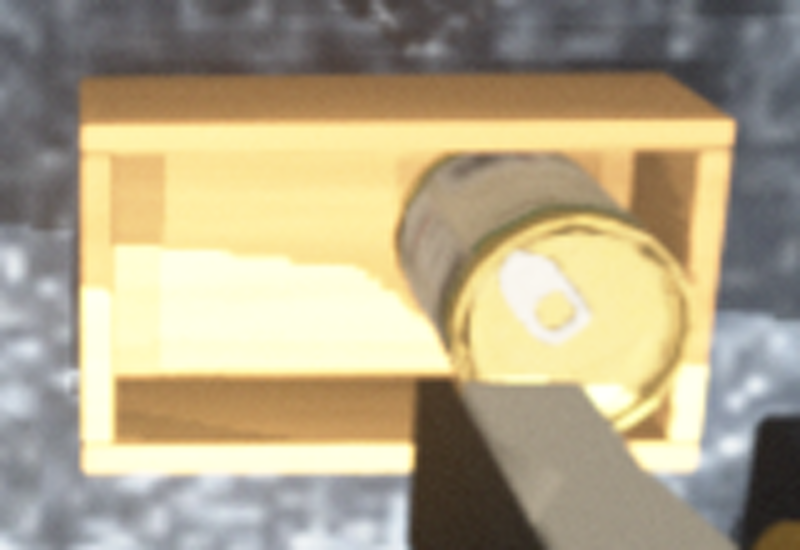

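View pics/w1b.png

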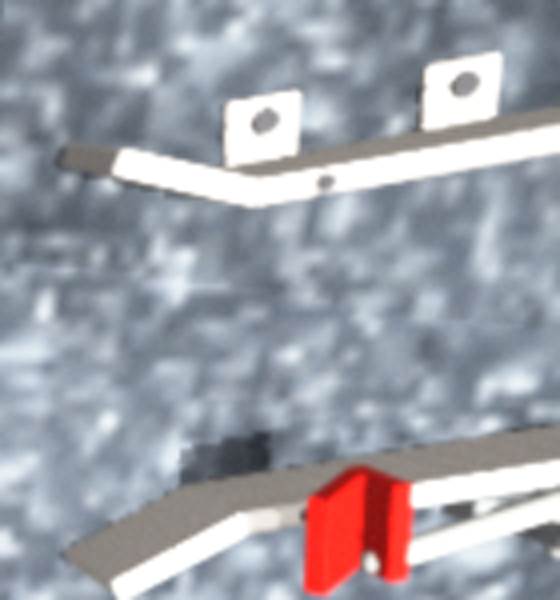

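View pics/s1b.png

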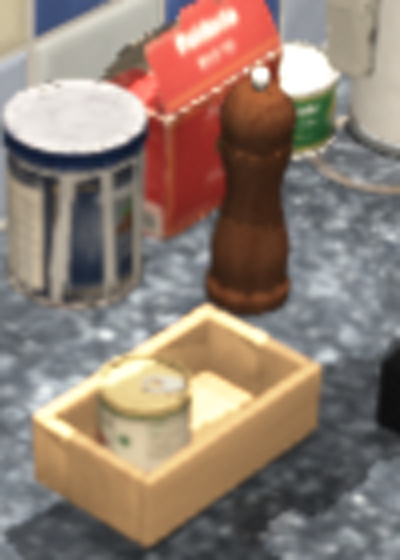

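```bash
cat > fit.py <<'E'
import pickle
from h import *
from scipy.optimize import least_squares
def fit(obs_list,x0,off=True):
    # obs_list: (snap,obs,localpts,pix)
    def f(p):
        r=[]
        Rz=R.from_euler('z',p[2]).as_matrix()
        for s,o,L,px in obs_list:
            r.append((proj(s,np.array(L)@Rz.T+[p[0],p[1],0],o)-np.array(px)).ravel())
        return np.concatenate(r)
    q=least_squares(f,x0,loss='soft_l1',f_scale=1.0); return q.x,f(q.x).reshape(-1,2)
E
python3 - <<'E'
from fit import *
o,w,s,t=pickle.load(open("v1.pkl","rb"))
bw=np.array([[80,125],[735,122],[700,470],[80,472],[80,78],[665,73]])/5+[310,205]-.4
bl=np.array([[-48,-80,50],[-48,80,50],[48,80,50],[48,-80,50],[-48,-80,0],[-48,80,0]])/1e3
bs=np.array([[475,298],[587,352],[760,245],[648,187]])/4+[200,120]-.4
bsl=np.array([[48,80,50],[-48,80,50],[-48,-80,50],[48,-80,50]])/1e3
dw=np.array([[115,178],[258,208],[112,582],[240,515],[65,552],[190,487]])/4+[500,130]-.4
dl=np.array([[-67.4,-40,30],[-50.5,0,30],[67.4,-40,30],[50.5,0,30],[67.4,-40,0],[50.5,0,0]])/1e3
ds=np.array([[612,258],[410,462],[220,362],[718,197]])/5+[200,210]-.4
dsl=np.array([[-50.5,0,30],[-50.5,158,30],[50.5,158,30],[-67.4,-40,30]])/1e3
for nm,L,x0 in [("box",[(w,o,bl,bw),(s,None,bsl,bs)],[.57,-.16,0]),("dock",[(w,o,dl,dw),(s,None,dsl,ds)],[.51,.07,.18])]:
    for sub in (L,L[:1],L[1:]):
        p,r=fit(sub,x0); print(nm,p[:2].round(4),np.degrees(p[2]).round(2)); print(r.round(1).tolist())
# rim height by triangulation of the -y corners
def tri(a,b):
    e1,d1=a;e2,d2=b;d1=d1[0]/np.linalg.norm(d1);d2=d2[0]/np.linalg.norm(d2)
    k=np.linalg.lstsq(np.c_[d1,-d2],e2-e1,rcond=None)[0];return (e1+k[0]*d1+e2+k[1]*d2)/2
print("rim",tri(ray(w,bw[3:4],o),ray(s,bs[3:4])),tri(ray(w,bw[0:1],o),ray(s,bs[2:3])))
print("kink",tri(ray(w,dw[1:2],o),ray(s,ds[0:1])))
# mill
m=np.array([[207,300],[288,295]])/4+[310,90]
print("mill base edges",onz(s,m,.006), onz(s,np.array([[248,313]])/4+[310,90],0))
E
```

```text
box [ 0.57   -0.1616] 0.94
[[0.2, -0.0], [0.2, -0.4], [-1.1, 0.9], [0.5, 1.1], [-0.2, -0.3], [0.0, -0.2], [-0.6, -0.3], [0.9, 3.6], [1.0, 0.6], [-0.2, -0.4]]
box [ 0.5699 -0.1616] 0.97
[[0.2, -0.1], [0.2, -0.5], [-1.1, 0.8], [0.5, 1.0], [-0.2, -0.4], [0.0, -0.3]]
box [ 0.572  -0.1626] 0.68
[[-0.9, -1.0], [0.4, 3.0], [0.8, 0.2], [-0.3, -0.8]]
dock [0.5155 0.0562] 10.88
[[0.8, 0.1], [-1.2, 0.3], [1.2, -0.1], [0.7, -0.1], [0.3, -1.0], [-1.6, -0.6], [2.9, -4.9], [-0.1, -0.9], [-0.4, -1.0], [-1.9, -0.2]]
dock [0.5159 0.0561] 10.56
[[0.9, 0.2], [-1.1, 0.5], [0.8, -0.0], [0.4, 0.2], [-0.1, -0.9], [-1.9, -0.3]]
dock [0.512  0.0577] 10.51
[[3.5, -3.7], [-0.0, 0.3], [-0.2, -0.1], [-1.2, 1.0]]
rim [ 0.61878731 -0.24132526  0.04858654] [ 0.52461588 -0.24195457  0.05065102]
kink [0.46675527 0.05503527 0.02019231]
mill base edges [[ 0.66248356 -0.29225813  0.006     ]
 [ 0.62741123 -0.3350064   0.006     ]] [[ 0.63821483 -0.30682898  0.        ]]
```

```bash
python3 -m pendant '[[[2.5,0.5,0.3,0,-0.5,0,0.45],[2.5,2.5,0.3,0,0,0,0.45],[2.2,3,0.2,0,0,0,0.45],[0,3,0,0,0,0,0.45],[0,3,0,0,0,0,0.45],[0,2,0,0,0,0,0.45],[0,0,0,0,0,0,0.45],[0,0,0,0,0,0,0.45]]]'
python3 - <<'E'
from plant import ctrl,snapshot,silhouettes
from h import *
import pickle
o=ctrl.get_obs(); w=snapshot("wrist"); s=snapshot("scene")
pickle.dump((o,w,s),open("v2.pkl","wb"))
save("pics/w2.png",w["image"]); save("pics/sc2.png",s["image"],(260,80,200,150),4)
print(o["tool_pos"],o["orientation"],o["clock"],o["force"],o["opening"])
E
```

```text
clock: 2.72
tool_pos: [0.5609, -0.2422, 0.1396]
orientation: [-90.0, 0.2, 0.7]
force: [1.3, 0.3, 1.6]
opening: 0.0393
[ 0.56089879 -0.24216865  0.13958112] [-89.99743106   0.18513476   0.73699169] 2.7167 [1.32588577 0.30293366 1.5752221 ] 0.03932669046514653
```

View pics/w2.png

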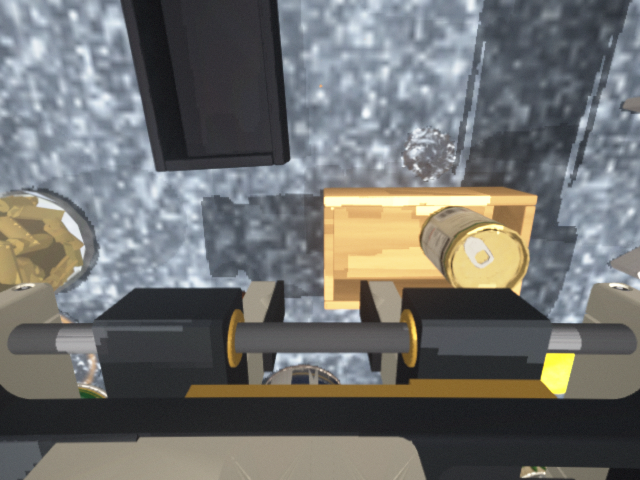

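View pics/sc2.png

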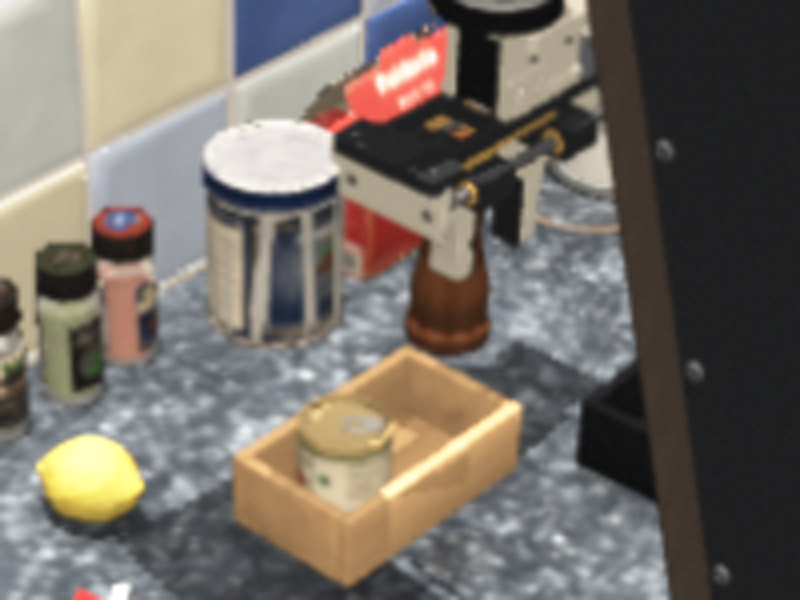

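Run:
```python
from fit import *
o,w,s=pickle.load(open("v2.pkl","rb"))
save("pics/w2a.png",w["image"],(310,175,240,140),3.3)
```

```text
(no output)
```

View pics/w2a.png

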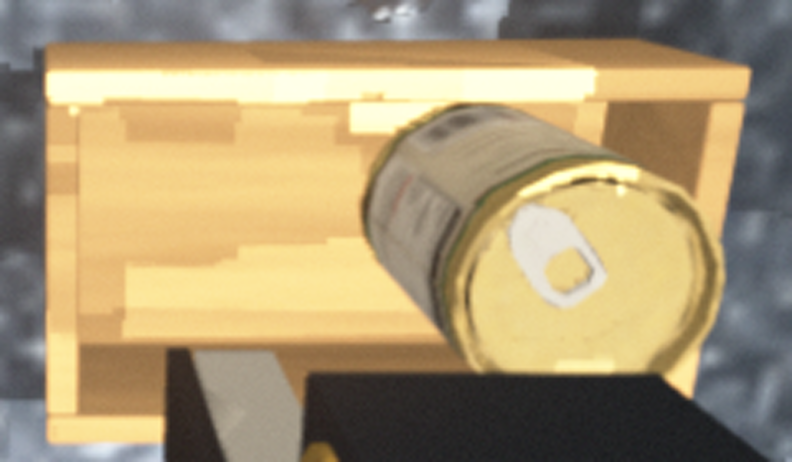

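Run:
```python
from fit import *
o,w,s=pickle.load(open("v2.pkl","rb"))
bw=np.array([[47,70],[750,70],[47,443],[47,44]])/3.3+[310,175]-.3
bl=np.array([[-48,-80,50],[-48,80,50],[48,-80,50],[-48,-80,0]])/1e3
p,r=fit([(w,o,bl,bw)],[.57,-.16,0]); print(p[:2],np.degrees(p[2]),r.round(1).tolist())
Rz=R.from_euler('z',p[2]).as_matrix()
print("wall mid",Rz@[-.004,-.076,0]+[p[0],p[1],0])
# tin top center approx
print("tin", onz(w,np.array([[585,275]])/3.3+[310,175],.078,o))
```

```text
[ 0.57042686 -0.16123404] 0.6761811694682236 [[-0.1, 0.1], [1.0, -0.1], [-0.4, 1.3], [-0.4, -1.0]]
wall mid [ 0.56732404 -0.23727595  0.        ]
tin [[ 0.56153862 -0.1263883   0.078     ]]
```

```bash
python3 -m pendant '[[[0.3,2,0.25,0,0,0,0.45],[0.3,2.5,0.25,0,0,0,0.45],[0,2,0,0,0,0,0.45],[0,0,0,0,0,0,0.45],[0,0,0,0,0,0,0.45]]]'; python3 -m pendant '[[[0,0,0,0,0,0,0.45]]]'
```

```text
clock: 3.23
tool_pos: [0.5685, -0.2364, 0.0767]
orientation: [-90.0, -0.0, 0.8]
force: [0.7, -0.5, 0.7]
opening: 0.0393
clock: 3.32
tool_pos: [0.5695, -0.2365, 0.0779]
orientation: [-90.1, -0.2, 0.8]
force: [0.1, -0.5, 0.2]
opening: 0.0397
```

```bash
python3 -m pendant '[[[-0.1,1,-0.05,0,0,0,0.45],[-0.1,1.5,-0.03,0,0,0,0.45],[0,1.5,0,0,0,0,0.45],[0,1,0,0,0,0,0.45],[0,0,0,0,0,0,0.45],[0,0,0,0,0,0,0.45]]]'
```

```text
clock: 3.82
tool_pos: [0.5663, -0.237, 0.0258]
orientation: [-90.0, 0.0, 0.8]
force: [1.0, 0.4, -0.2]
opening: 0.0388
```

Now close slowly.

```bash
python3 -m pendant '[[[0,0,0,0,0,0,0.3],[0,0,0,0,0,0,0.2],[0,0,0,0,0,0,0.15],[0,0,0,0,0,0,0.1],[0,0,0,0,0,0,0.05],[0,0,0,0,0,0,0],[0,0,0,0,0,0,0],[0,0,0,0,0,0,0]]]'
python3 - <<'E'
from plant import ctrl,snapshot,silhouettes
from h import *
import pickle
o=ctrl.get_obs(); w=snapshot("wrist"); s=snapshot("scene")
save("pics/w3.png",w["image"]); save("pics/sc3.png",s["image"],(260,80,200,150),4)
print(o["tool_pos"],o["orientation"],o["clock"],o["force"],o["opening"])
E
```

```text
clock: 4.48
tool_pos: [0.5664, -0.2368, 0.0259]
orientation: [-90.0, -0.0, 0.8]
force: [-0.9, 1.2, 4.2]
opening: 0.0082
[ 0.56635572 -0.23680367  0.02588793] [-9.00054336e+01 -1.99669665e-02  8.25926836e-01] 4.4833 [-0.91789422  1.15848203  4.15952155] 0.00818101095840941
```

View pics/w3.png

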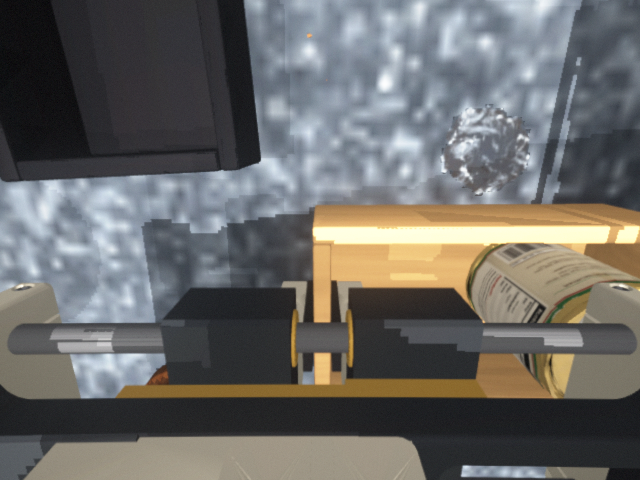

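View pics/sc3.png

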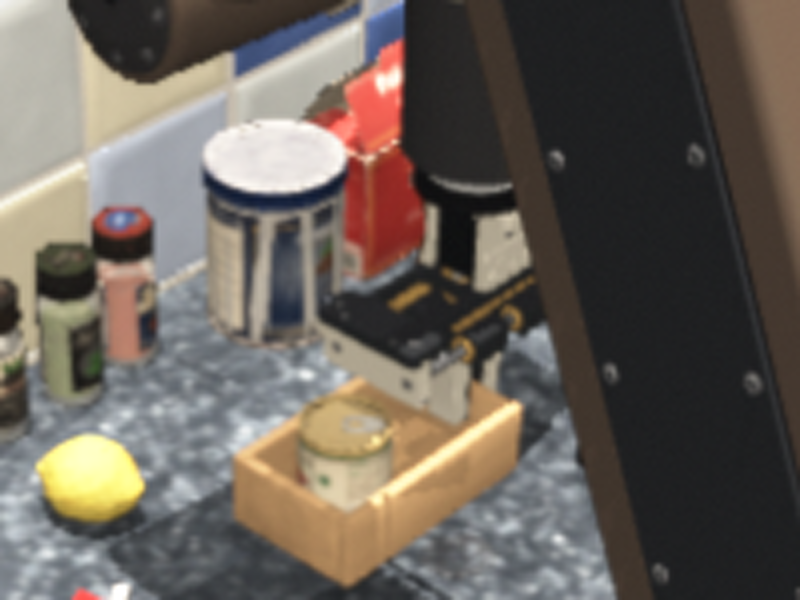

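```bash
python3 -m pendant '[[[0,0,0.1,0,-0.1,0,0],[-0.02,0,0.2,0,-0.3,0,0],[-0.04,0,0.3,0,-0.4,0,0],[-0.04,0,0.4,0,-0.5,0,0],[-0.04,0,0.4,0,-0.5,0,0],[-0.04,0,0.4,0,-0.5,0,0],[-0.04,0,0.4,0,-0.5,0,0],[-0.04,0,0.4,0,-0.5,0,0],[-0.04,0,0.4,0,-0.5,0,0],[-0.04,0,0.4,0,-0.5,0,0],[-0.04,0,0.4,0,-0.5,0,0],[-0.04,0,0.4,0,-0.5,0,0]]]'
```

```text
clock: 5.58
tool_pos: [0.56, -0.1948, 0.0259]
orientation: [-90.0, -0.0, 6.2]
force: [1.5, -5.2, 5.2]
opening: 0.0078
```

```bash
python3 -m pendant '[[[-0.03,0,0.45,0,-0.4,0,0],[-0.03,0,0.45,0,-0.4,0,0],[-0.03,0,0.45,0,-0.4,0,0],[-0.03,0,0.45,0,-0.4,0,0],[-0.03,0,0.45,0,-0.4,0,0],[-0.03,0,0.45,0,-0.4,0,0],[-0.03,0,0.45,0,-0.4,0,0],[-0.03,0,0.45,0,-0.4,0,0],[-0.03,0,0.4,0,-0.4,0,0],[-0.03,0,0.3,0,-0.4,0,0],[-0.03,0,0.2,0,-0.2,0,0],[0,0,0,0,0,0,0]]]'
python3 - <<'E'
from plant import ctrl,snapshot,silhouettes
from h import *
import pickle
o=ctrl.get_obs(); w=snapshot("wrist"); s=snapshot("scene"); t=snapshot("top")
pickle.dump((o,w,s,t),open("v4.pkl","wb"))
save("pics/w4.png",w["image"]); save("pics/sc4.png",s["image"],(200,130,200,150),4);save("pics/t4.png",t["image"],(200,170,200,150),4)
print(o["tool_pos"],o["orientation"],o["clock"],o["force"],o["opening"])
E
```

```text
clock: 6.58
tool_pos: [0.5503, -0.1503, 0.0258]
orientation: [-90.0, -0.0, 10.4]
force: [1.0, -0.1, 6.6]
opening: 0.0078
[ 0.55030816 -0.15027921  0.02583857] [-8.99960006e+01 -3.79353065e-02  1.03805530e+01] 6.5833 [ 1.0473135  -0.12519951  6.58808907] 0.007821794652529135
```

View pics/w4.png

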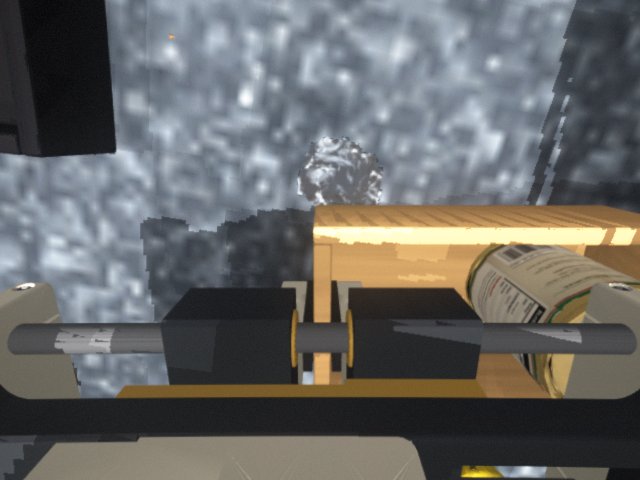

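View pics/sc4.png

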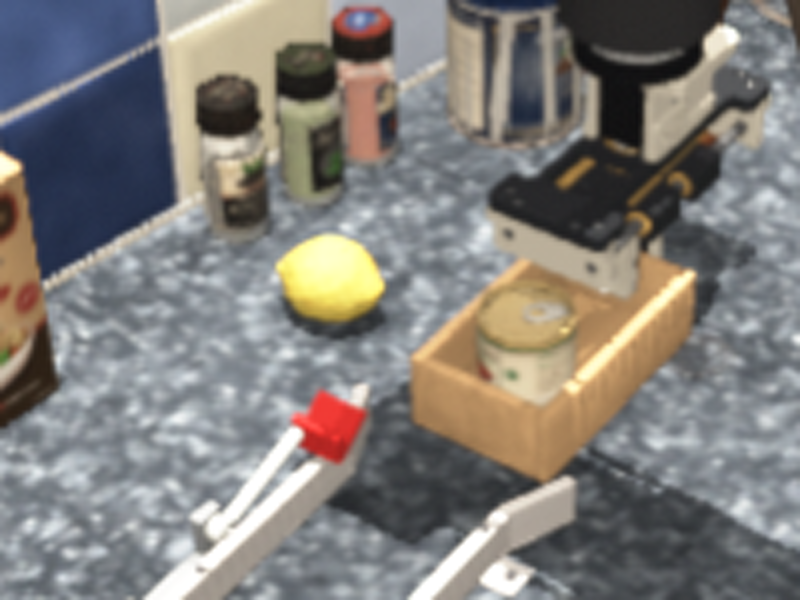

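View pics/t4.png

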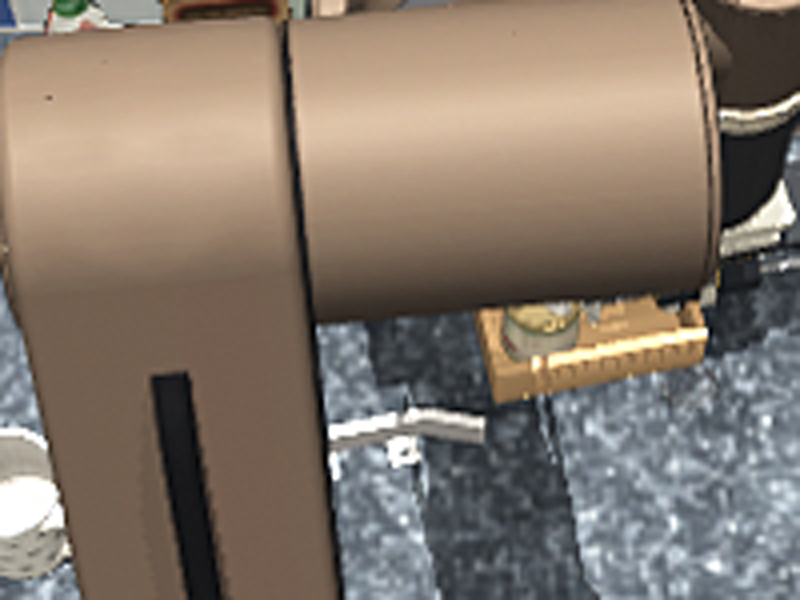

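Run:
```python
from fit import *
o,w,s,t=pickle.load(open("v4.pkl","rb"))
save("pics/s4a.png",s["image"],(270,185,100,75),8)
save("pics/s4b.png",s["image"],(225,225,100,75),8)
```

```text
(no output)
```

View pics/s4a.png

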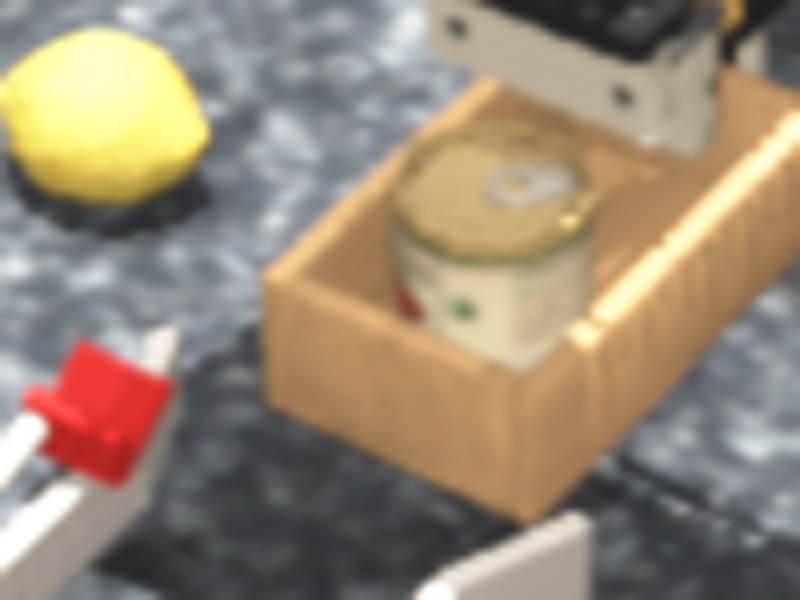

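View pics/s4b.png

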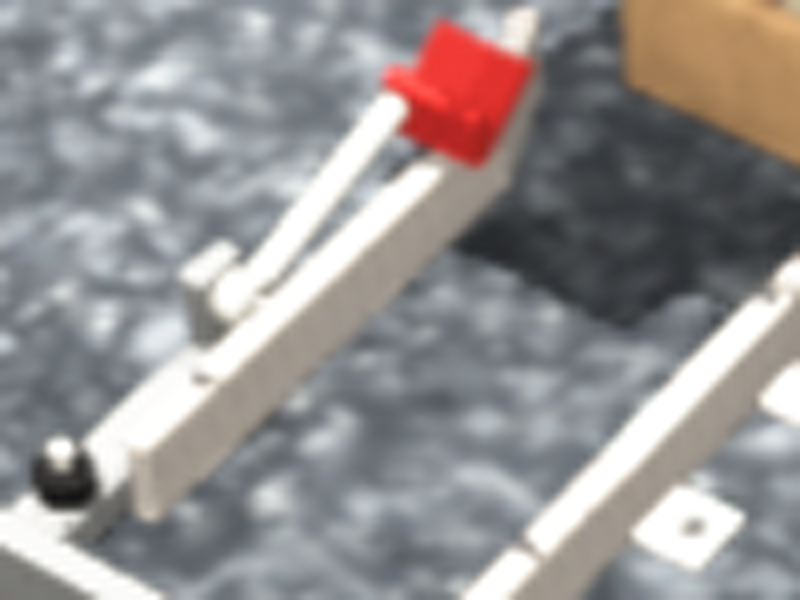

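Run:
```python
from fit import *
o,w,s,t=pickle.load(open("v4.pkl","rb"))
o1,w1,s1,t1=pickle.load(open("v1.pkl","rb"))
ds=np.r_[np.array([[160,450],[158,518],[512,185]])/8+[225,225]-.4, np.array([[410,462],[712,197]])/5+[200,210]-.4]
dl=np.array([[50.5,158,30],[50.5,158,0],[50.5,0,0],[-50.5,158,30],[-67.4,-40,30]])/1e3
p,r=fit([(s,None,dl,ds)],[.51,.06,.18]); print("dock scene",p[:2].round(4),np.degrees(p[2]).round(2),r.round(1).tolist())
dw=np.array([[115,178],[258,208],[112,582],[240,515],[65,552],[190,487]])/4+[500,130]-.4
dlw=np.array([[-67.4,-40,30],[-50.5,0,30],[67.4,-40,30],[50.5,0,30],[67.4,-40,0],[50.5,0,0]])/1e3
pj,r=fit([(s,None,dl,ds),(w1,o1,dlw,dw)],[.51,.06,.18]); print("dock joint",pj[:2].round(4),np.degrees(pj[2]).round(2),r.round(1).tolist())
bs=np.array([[265,280],[265,402],[528,385],[528,520],[805,110]])/8+[270,185]-.4
bl=np.array([[48,80,50],[48,80,0],[-48,80,50],[-48,80,0],[-48,-80,50]])/1e3
b,r=fit([(s,None,bl,bs)],[.54,-.07,.18]); print("box scene",b[:2].round(4),np.degrees(b[2]).round(2),r.round(1).tolist())
bg=R.from_euler('z',10.4,degrees=True).as_matrix()@[.0038,.0763,0]+o["tool_pos"]; print("box from grasp",bg)
for nm,d,c in (("scene/scene",p,b[:2]),("joint/grasp",pj,bg[:2])):
    u=np.array([-np.sin(d[2]),np.cos(d[2])]);n=np.array([np.cos(d[2]),np.sin(d[2])]);e=c-d[:2]
    print(nm,"dock x %.4f y %.4f"%(e@n,e@u))
```

```text
dock scene [0.5149 0.055 ] 10.5 [[-1.1, -0.3], [0.5, 0.9], [0.5, 0.8], [-0.0, -1.2], [-0.1, -0.2]]
dock joint [0.5157 0.0557] 10.75 [[-1.4, -0.1], [0.3, 1.1], [-0.0, 0.9], [-0.2, -1.1], [-0.6, -0.3], [0.5, 0.1], [-1.5, 0.4], [0.7, -0.1], [0.3, -0.0], [-0.2, -1.0], [-2.1, -0.5]]
box scene [ 0.5478 -0.0761] 11.9 [[-2.0, -0.9], [-1.3, 0.1], [0.6, 1.0], [0.4, 0.5], [1.4, -2.0]]
box from grasp [ 0.54027212 -0.07454673  0.02583857]
scene/scene dock x 0.0085 y -0.1349
joint/grasp dock x -0.0001 y -0.1326
```

Run:
```python
from fit import *
o,w,s,t=pickle.load(open("v4.pkl","rb"))
bs=np.array([[265,280],[265,402],[528,380],[530,520]])/8+[270,185]-.4
bs=np.r_[bs,[[373.6,197.2]]]
bl=np.array([[48,80,50],[48,80,0],[-48,80,50],[-48,80,0],[-48,-80,50]])/1e3
b,r=fit([(s,None,bl,bs)],[.54,-.07,.18]); print("box scene",b[:2].round(4),np.degrees(b[2]).round(2),r.round(1).tolist())
k=6;x0,y0=265,175
im=cv2.resize(np.ascontiguousarray(s["image"][y0:y0+95,x0:x0+130,::-1]),None,fx=k,fy=k,interpolation=cv2.INTER_CUBIC)
def draw(p,L,pairs,col):
    Rz=R.from_euler('z',p[2]).as_matrix();q=(proj(s,np.array(L)@Rz.T+[p[0],p[1],0])-[x0-.5,y0-.5])*k
    for i,j in pairs: cv2.line(im,tuple(q[i].astype(int)),tuple(q[j].astype(int)),col,1,cv2.LINE_AA)
B=np.array([[x,y,z] for z in(0,50) for x,y in((-48,-80),(48,-80),(48,80),(-48,80))])/1e3
E=[(0,1),(1,2),(2,3),(3,0),(4,5),(5,6),(6,7),(7,4),(0,4),(1,5),(2,6),(3,7)]
draw([.5403,-.0745,np.radians(10.4)],B,E,(0,255,0))
draw(b,B,E,(255,0,255))
D=np.array([[50.5,0,z] for z in(0,30)]+[[67.4,-40,z] for z in (0,30)]+[[50.5,158,z] for z in (0,30)]+[[-50.5,0,z] for z in(0,30)]+[[-67.4,-40,z] for z in (0,30)]+[[-50.5,158,z] for z in (0,30)])/1e3
draw([.5157,.0557,np.radians(10.7)],D,[(0,2),(1,3),(0,4),(1,5),(6,8),(7,9),(6,10),(7,11)],(0,255,255))
cv2.imwrite("pics/ov4.png",im)
```

```text
box scene [ 0.5453 -0.0783] 10.17 [[-1.0, -1.5], [-0.4, -0.6], [0.9, 1.6], [0.4, 0.5], [-0.0, -0.1]]
```

View pics/ov4.png

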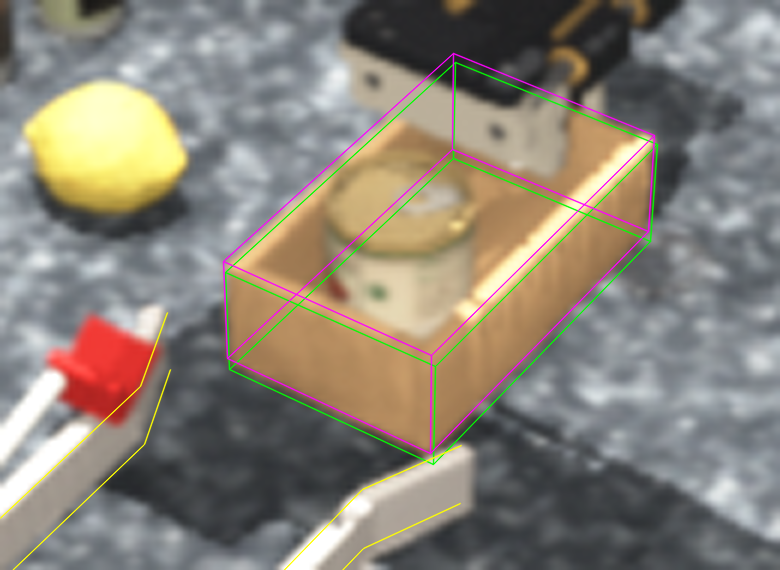

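```bash
python3 -m pendant '[[[0,0,0.15,0,-0.2,0,0],[-0.05,0,0.3,0,-0.1,0,0],[-0.05,0,0.4,0,0,0,0],[-0.05,0,0.4,0,0,0,0],[0,0,0.4,0,0,0,0],[0,0,0.4,0,0,0,0],[0,0,0.4,0,0,0,0],[0,0,0.4,0,0,0,0],[0,0,0.4,0,0,0,0],[0,0,0.4,0,0,0,0]]]'
cat > st.py <<'E'
from plant import ctrl
from h import *
o=ctrl.get_obs()
d=np.array([.5157,.0557]);a=np.radians(10.7);u=np.array([-np.sin(a),np.cos(a)]);n=np.array([np.cos(a),np.sin(a)])
c=(R.from_euler('z',o["orientation"][2],degrees=True).as_matrix()@[.0038,.0763,0]+o["tool_pos"])[:2]-d
f=o["force"][:2]
print("t %.2f dock x %.1f y %.1f mm yaw %.2f z %.1f | F n %.1f u %.1f z %.1f M %s op %.1f"%(o["clock"],c@n*1e3,c@u*1e3,o["orientation"][2],o["tool_pos"][2]*1e3,f@n,f@u,o["force"][2],o["moment"].round(2),o["opening"]*1e3))
E
python3 st.py
```

```text
clock: 7.57
tool_pos: [0.5418, -0.1153, 0.0258]
orientation: [-90.0, 0.0, 10.7]
force: [2.0, -5.3, 6.3]
opening: 0.0075
t 7.57 dock x -2.3 y -96.6 mm yaw 10.66 z 25.8 | F n 1.0 u -5.6 z 6.3 M [-2.22 -0.47 -0.01] op 7.5
```

Run:
```python
from plant import ctrl,snapshot
from h import *
s=snapshot("scene"); save("pics/sc5.png",s["image"],(240,170,130,97),6)
w=snapshot("wrist"); save("pics/w5.png",w["image"])
```

```text
(no output)
```

View pics/sc5.png

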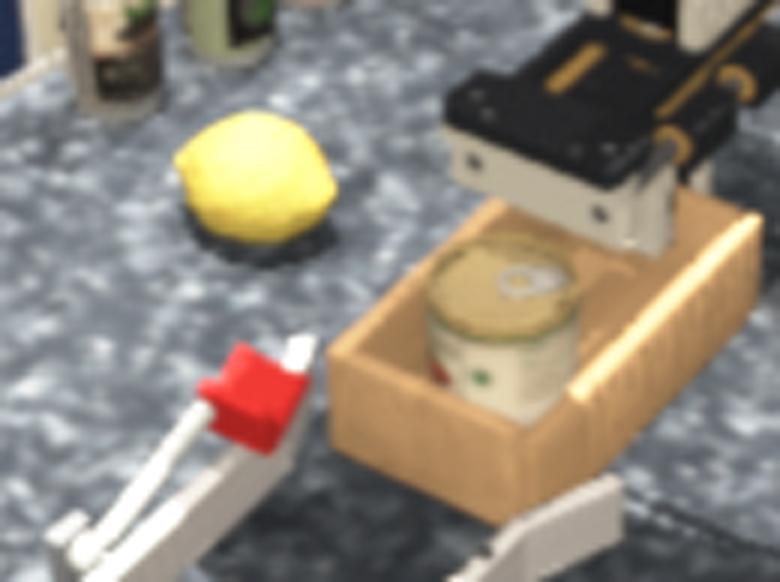

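View pics/w5.png

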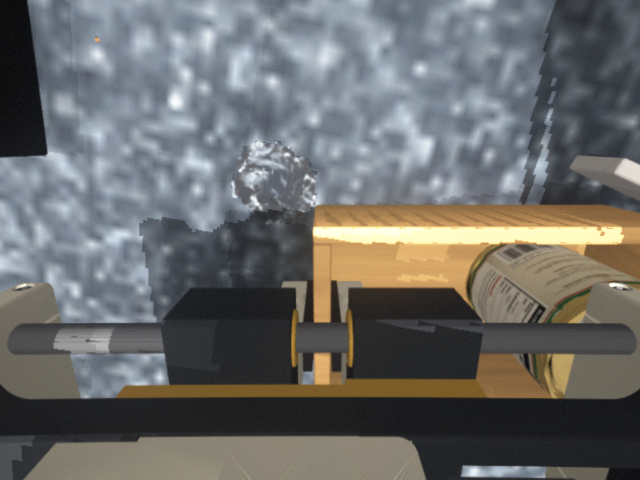

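```bash
python3 -m pendant '[[[0.02,0,0.3,0,0,0,0],[0.02,0,0.3,0,0,0,0],[0.02,0,0.3,0,0,0,0],[0.02,0,0.3,0,0,0,0],[0.02,0,0.3,0,0,0,0],[0,0,0.2,0,0,0,0],[0,0,0,0,0,0,0]]]'; python3 st.py;  python3 - <<'E'
from plant import ctrl,snapshot
from h import *
w=snapshot("wrist"); save("pics/w6.png",w["image"])
s=snapshot("scene"); save("pics/sc6.png",s["image"],(240,170,130,97),6)
E
```

```text
clock: 8.25
tool_pos: [0.5395, -0.0982, 0.0258]
orientation: [-90.0, 0.0, 10.7]
force: [-0.1, -3.8, 8.8]
opening: 0.0078
t 8.25 dock x -1.4 y -79.4 mm yaw 10.67 z 25.8 | F n -0.8 u -3.7 z 8.8 M [-1.23 -0.15 -0.03] op 7.8
```

View pics/w6.png

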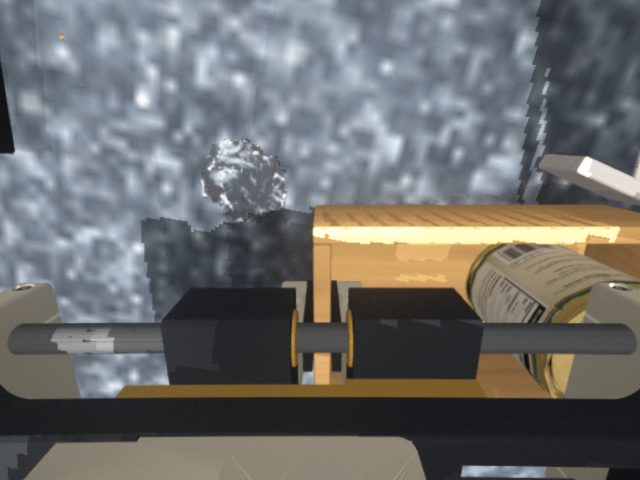

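View pics/sc6.png

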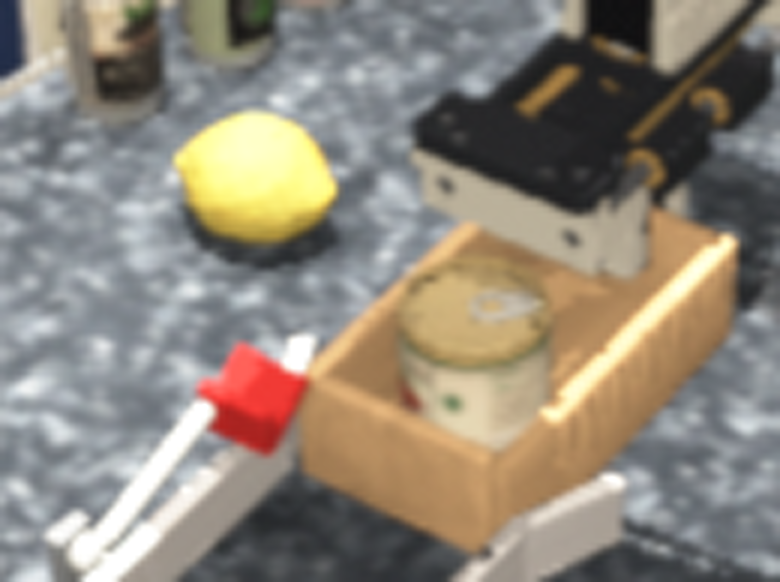

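```bash
python3 -m pendant '[[[0,0,0.2,0,0,0,0],[0,0,0.25,0,0,0,0],[0,0,0.25,0,0,0,0],[0,0,0.25,0,0,0,0]]]'; python3 st.py; python3 -m pendant '[[[0,0,0.25,0,0,0,0],[0,0,0.25,0,0,0,0],[0,0,0.2,0,0,0,0]]]'; python3 st.py;  python3 - <<'E'
from plant import ctrl,snapshot
from h import *
s=snapshot("scene"); save("pics/sc7.png",s["image"],(240,170,130,97),6)
E
```

```text
clock: 8.68
tool_pos: [0.5378, -0.0892, 0.0258]
orientation: [-90.0, 0.0, 10.7]
force: [1.5, -7.1, 6.7]
opening: 0.0076
t 8.68 dock x -1.3 y -70.2 mm yaw 10.66 z 25.8 | F n 0.2 u -7.2 z 6.7 M [-2.34 -0.52 -0.02] op 7.6
clock: 8.93
tool_pos: [0.5365, -0.0825, 0.0258]
orientation: [-90.0, 0.0, 10.7]
force: [1.1, -7.0, 7.4]
opening: 0.0078
t 8.93 dock x -1.4 y -63.3 mm yaw 10.66 z 25.8 | F n -0.2 u -7.1 z 7.4 M [-2.73 -0.55 -0.03] op 7.8
```

View pics/sc7.png

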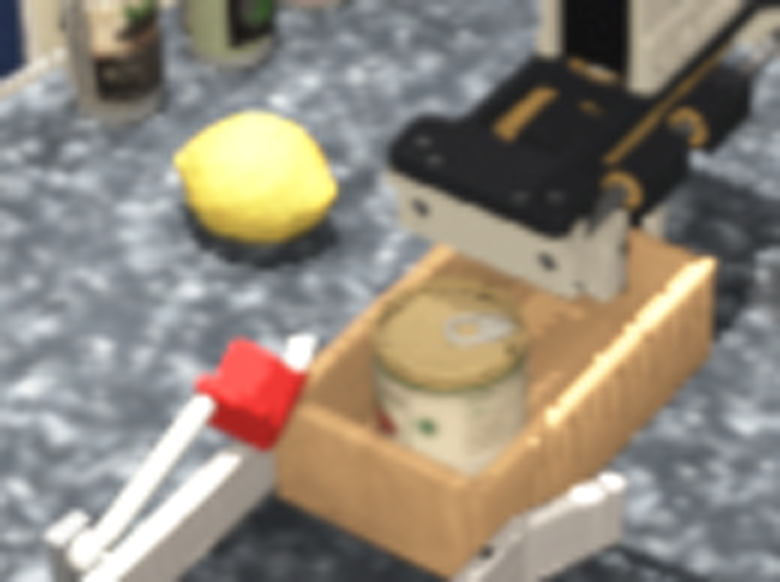

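```bash
python3 -m pendant '[[[0,0,0.2,0,0,0,0],[0,0,0.2,0,0,0,0],[0,0,0.25,0,0,0,0],[0,0,0.25,0,0,0,0]]]'; python3 st.py; python3 -m pendant '[[[0,0,0.25,0,0,0,0],[0,0,0.25,0,0,0,0],[0,0,0.25,0,0,0,0],[0,0,0.25,0,0,0,0]]]'; python3 st.py;  python3 - <<'E'
from plant import ctrl,snapshot
from h import *
s=snapshot("scene"); save("pics/sc8.png",s["image"],(230,170,130,97),6)
E
```

```text
clock: 9.32
tool_pos: [0.5348, -0.0738, 0.0258]
orientation: [-90.0, 0.0, 10.7]
force: [1.8, -7.6, 7.6]
opening: 0.0076
t 9.32 dock x -1.4 y -54.5 mm yaw 10.65 z 25.8 | F n 0.3 u -7.8 z 7.6 M [-2.89 -0.64 -0.1 ] op 7.6
clock: 9.65
tool_pos: [0.5325, -0.0644, 0.0258]
orientation: [-90.1, 0.1, 10.6]
force: [0.9, -7.8, 8.3]
opening: 0.0081
t 9.65 dock x -1.9 y -44.9 mm yaw 10.63 z 25.8 | F n -0.5 u -7.8 z 8.3 M [-2.75 -0.29  0.02] op 8.1
```

View pics/sc8.png

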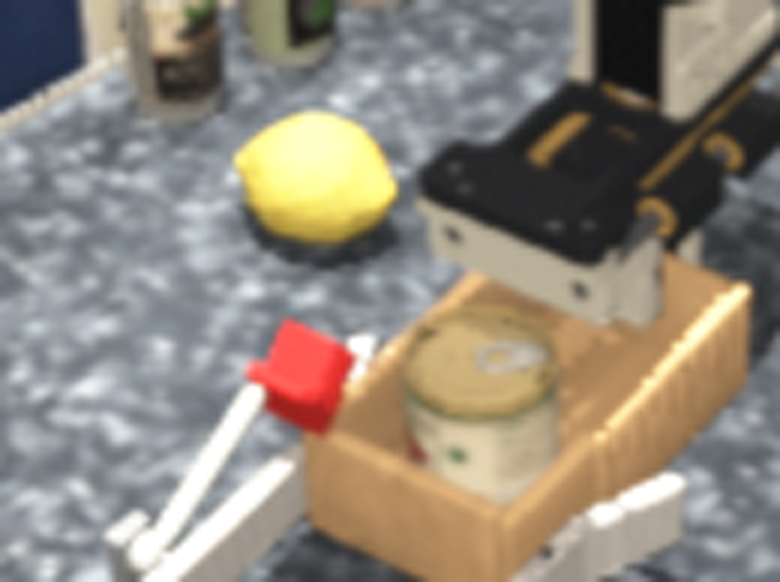

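```bash
python3 -m pendant '[[[0,0,0.25,0,0,0,0],[0,0,0.3,0,0,0,0],[0.01,0,0.3,0,0,0,0],[0.01,0,0.3,0,0,0,0],[0.01,0,0.3,0,0,0,0],[0.01,0,0.3,0,0,0,0]]]'; python3 st.py; python3 -m pendant '[[[0,0,0.3,0,0,0,0],[0,0,0.3,0,0,0,0],[0,0,0.3,0,0,0,0],[0,0,0.3,0,0,0,0],[0,0,0.3,0,0,0,0],[0,0,0.3,0,0,0,0]]]'; python3 st.py
```

```text
clock: 10.2
tool_pos: [0.5298, -0.0467, 0.0258]
orientation: [-90.0, 0.1, 10.7]
force: [1.7, -7.7, 8.5]
opening: 0.0079
t 10.20 dock x -1.2 y -26.9 mm yaw 10.66 z 25.8 | F n 0.3 u -7.9 z 8.5 M [-2.79 -0.51 -0.  ] op 7.9
clock: 10.7
tool_pos: [0.5266, -0.029, 0.0258]
orientation: [-90.0, 0.1, 10.7]
force: [2.2, -7.4, 7.4]
opening: 0.008
t 10.70 dock x -1.2 y -8.9 mm yaw 10.66 z 25.8 | F n 0.7 u -7.7 z 7.4 M [-2.8  -0.58 -0.04] op 8.0
```

```bash
python3 -m pendant '[[[0,0,0.3,0,0,0,0],[0,0,0.3,0,0,0,0],[0,0,0.3,0,0,0,0],[0,0,0.3,0,0,0,0],[0,0,0.3,0,0,0,0],[0,0,0.3,0,0,0,0],[0,0,0.3,0,0,0,0],[0,0,0.3,0,0,0,0]]]'; python3 st.py; python3 -m pendant '[[[0,0,0.3,0,0,0,0],[0,0,0.3,0,0,0,0],[0,0,0.3,0,0,0,0],[0,0,0.3,0,0,0,0],[0,0,0.3,0,0,0,0],[0,0,0.3,0,0,0,0]]]'; python3 st.py;  python3 - <<'E'
from plant import ctrl,snapshot
from h import *
s=snapshot("scene"); save("pics/sc9.png",s["image"],(210,190,130,97),6)
E
```

```text
clock: 11.37
tool_pos: [0.522, -0.0055, 0.0258]
orientation: [-90.0, 0.1, 10.7]
force: [1.9, -8.3, 8.0]
opening: 0.0078
t 11.37 dock x -1.3 y 15.0 mm yaw 10.66 z 25.8 | F n 0.3 u -8.5 z 8.0 M [-2.79 -0.67 -0.04] op 7.8
clock: 11.87
tool_pos: [0.5186, 0.0121, 0.0258]
orientation: [-90.1, 0.1, 10.7]
force: [1.1, -8.2, 8.6]
opening: 0.0077
t 11.87 dock x -1.4 y 32.9 mm yaw 10.66 z 25.8 | F n -0.4 u -8.2 z 8.6 M [-3.04 -0.63 -0.03] op 7.7
```

View pics/sc9.png

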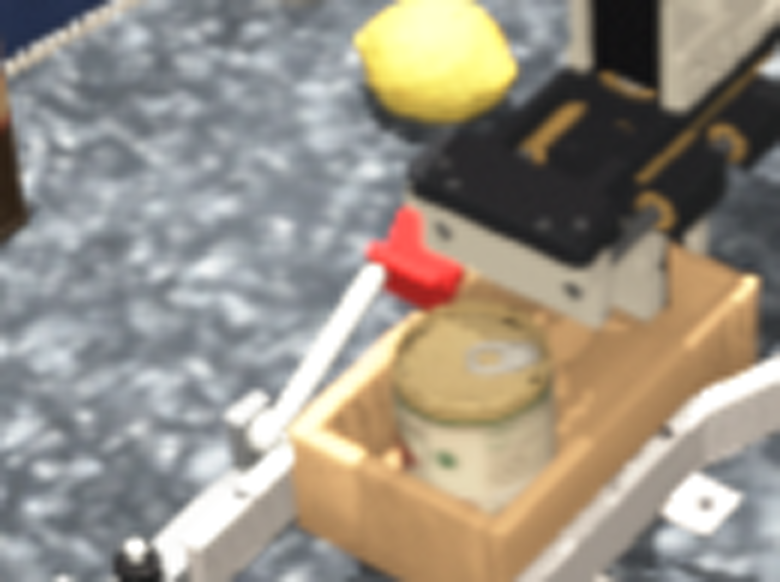

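Run:
```python
from fit import *
o,w,s,t=pickle.load(open("v1.pkl","rb"))
p=[.5157,.0557,np.radians(10.7)]
Rz=R.from_euler('z',p[2]).as_matrix()
outs=[]
for (S,ob,x0,y0,cw,ch) in ((s,None,255,215,60,45),(w,o,560,225,60,45)):
    k=6
    im=cv2.resize(np.ascontiguousarray(S["image"][y0:y0+ch,x0:x0+cw,::-1]),None,fx=k,fy=k,interpolation=cv2.INTER_CUBIC)
    for z,col in ((38,(0,255,0)),(58,(0,255,255)),(68,(255,0,255))):
        B=np.array([[36,0,z],[68,0,z],[68,25,z],[36,25,z]])/1e3
        q=(proj(S,B@Rz.T+[p[0],p[1],0],ob)-[x0-.5,y0-.5])*k
        cv2.polylines(im,[q.astype(np.int32)],True,col,1,cv2.LINE_AA)
    outs.append(im)
cv2.imwrite("pics/tooth.png",np.hstack(outs))
```

```text
(no output)
```

View pics/tooth.png

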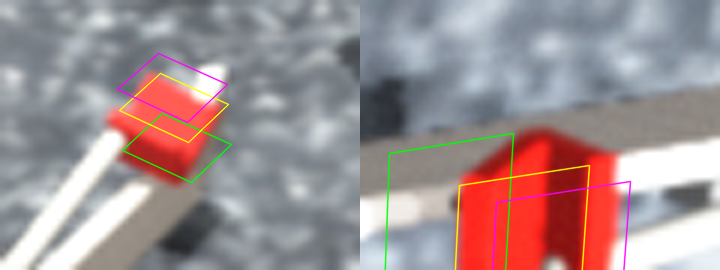

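```bash
python3 -m pendant '[[[0,0,0.3,0,0,0,0],[0,0,0.3,0,0,0,0],[0,0,0.3,0,0,0,0],[0,0,0.3,0,0,0,0],[0,0,0.3,0,0,0,0],[0,0,0.3,0,0,0,0]]]'; python3 st.py; python3 -m pendant '[[[0,0,0.3,0,0,0,0],[0,0,0.3,0,0,0,0],[0,0,0.3,0,0,0,0],[0,0,0.3,0,0,0,0],[0,0,0.3,0,0,0,0],[0,0,0.2,0,0,0,0]]]'; python3 st.py;  python3 - <<'E'
from plant import ctrl,snapshot
from h import *
s=snapshot("scene"); save("pics/sc10.png",s["image"],(190,190,130,97),6)
E
```

```text
clock: 12.42
tool_pos: [0.5152, 0.0297, 0.0258]
orientation: [-90.1, 0.1, 10.7]
force: [1.6, -9.7, 9.4]
opening: 0.0079
t 12.42 dock x -1.4 y 50.8 mm yaw 10.65 z 25.8 | F n -0.3 u -9.8 z 9.4 M [-3.07 -0.64 -0.01] op 7.9
clock: 12.92
tool_pos: [0.512, 0.0463, 0.0258]
orientation: [-90.1, 0.1, 10.7]
force: [2.2, -9.0, 9.3]
opening: 0.0079
t 12.92 dock x -1.5 y 67.8 mm yaw 10.66 z 25.8 | F n 0.5 u -9.3 z 9.3 M [-3.22 -0.72 -0.02] op 7.9
```

View pics/sc10.png

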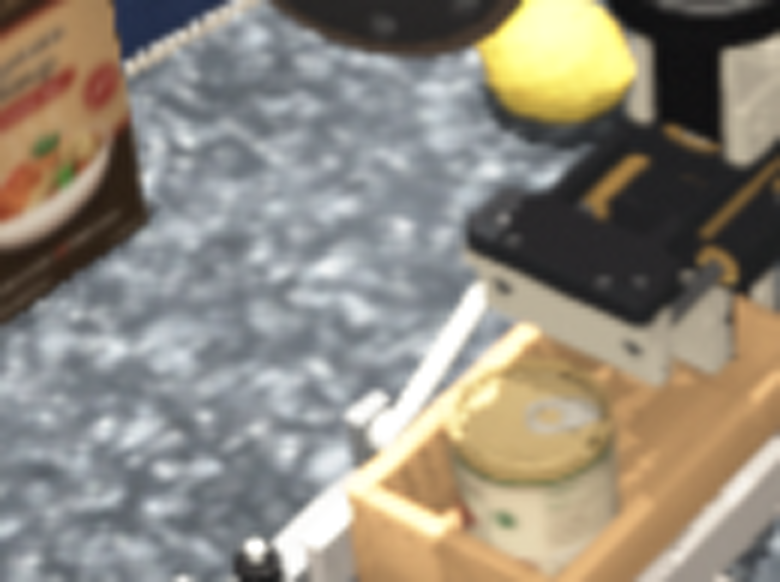

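```bash
python3 -m pendant '[[[0.01,0,0.2,0,0,0,0],[0.01,0,0.2,0,0,0,0],[0.01,0,0.2,0,0,0,0],[0,0,0.2,0,0,0,0],[0,0,0.2,0,0,0,0],[0,0,0.2,0,0,0,0],[0,0,0.15,0,0,0,0]]]'; python3 st.py; python3 -m pendant '[[[0,0,0.1,0,0,0,0],[0,0,0.1,0,0,0,0],[0,0,0.1,0,0,0,0],[0,0,0.1,0,0,0,0]]]'; python3 st.py
```

```text
clock: 13.55
tool_pos: [0.5098, 0.0595, 0.0258]
orientation: [-90.1, 0.1, 10.7]
force: [2.1, -9.6, 9.9]
opening: 0.0078
t 13.55 dock x -1.3 y 81.1 mm yaw 10.65 z 25.8 | F n 0.3 u -9.8 z 9.9 M [-3.24 -0.7  -0.06] op 7.8
clock: 13.88
tool_pos: [0.509, 0.0633, 0.0258]
orientation: [-90.1, 0.1, 10.7]
force: [2.0, -9.5, 9.8]
opening: 0.0077
t 13.88 dock x -1.3 y 85.0 mm yaw 10.65 z 25.8 | F n 0.2 u -9.7 z 9.8 M [-3.25 -0.73 -0.05] op 7.7
```

```bash
python3 -m pendant '[[[0,-0.02,0.1,0,0,0,0],[0,0,0.1,0,0,0,0],[0,0,0.1,0,0,0,0]]]'; python3 st.py; python3 -m pendant '[[[0,0,0.1,0,0,0,0],[0,0,0.1,0,0,0,0],[0,0,0.1,0,0,0,0]]]'; python3 st.py; python3 -m pendant '[[[0,0,0.1,0,0,0,0],[0,0,0.1,0,0,0,0],[0,0,0.1,0,0,0,0]]]'; python3 st.py
```

```text
clock: 14.13
tool_pos: [0.5084, 0.0664, 0.0258]
orientation: [-90.1, 0.1, 10.6]
force: [1.3, -7.9, 8.0]
opening: 0.0081
t 14.13 dock x -1.3 y 88.2 mm yaw 10.64 z 25.8 | F n -0.2 u -8.0 z 8.0 M [-2.86 -0.7  -0.01] op 8.1
clock: 14.38
tool_pos: [0.5078, 0.0693, 0.0258]
orientation: [-90.1, 0.1, 10.6]
force: [1.6, -8.0, 8.1]
opening: 0.008
t 14.38 dock x -1.4 y 91.1 mm yaw 10.65 z 25.8 | F n 0.1 u -8.2 z 8.1 M [-2.91 -0.65 -0.05] op 8.0
clock: 14.63
tool_pos: [0.5072, 0.0722, 0.0258]
orientation: [-90.1, 0.1, 10.6]
force: [1.8, -8.2, 8.8]
opening: 0.0075
t 14.63 dock x -1.4 y 94.1 mm yaw 10.64 z 25.8 | F n 0.2 u -8.4 z 8.8 M [-2.94 -0.68 -0.04] op 7.5
```

```bash
python3 -m pendant '[[[0,0,0.1,0,0,0,0],[0,0,0.1,0,0,0,0]]]'; python3 st.py; python3 -m pendant '[[[0,0,0.1,0,0,0,0],[0,0,0.1,0,0,0,0]]]'; python3 st.py; python3 -m pendant '[[[0,0,0.1,0,0,0,0],[0,0,0.1,0,0,0,0]]]'; python3 st.py
python3 - <<'E'
from plant import ctrl,snapshot
from h import *
s=snapshot("scene"); save("pics/sc11.png",s["image"],(190,190,130,97),6)
E
```

```text
clock: 14.8
tool_pos: [0.5068, 0.0741, 0.0258]
orientation: [-90.1, 0.1, 10.6]
force: [1.3, -7.8, 7.9]
opening: 0.008
t 14.80 dock x -1.4 y 96.1 mm yaw 10.64 z 25.8 | F n -0.2 u -7.9 z 7.9 M [-2.94 -0.64 -0.09] op 8.0
clock: 14.97
tool_pos: [0.5065, 0.0761, 0.0258]
orientation: [-90.1, 0.1, 10.6]
force: [1.1, -8.2, 7.5]
opening: 0.0079
t 14.97 dock x -1.4 y 98.1 mm yaw 10.64 z 25.8 | F n -0.5 u -8.3 z 7.5 M [-2.95 -0.67 -0.09] op 7.9
clock: 15.13
tool_pos: [0.5061, 0.0781, 0.0258]
orientation: [-90.1, 0.1, 10.6]
force: [1.3, -8.2, 8.6]
opening: 0.0078
t 15.13 dock x -1.4 y 100.1 mm yaw 10.64 z 25.8 | F n -0.3 u -8.3 z 8.6 M [-2.88 -0.66 -0.04] op 7.8
```

View pics/sc11.png

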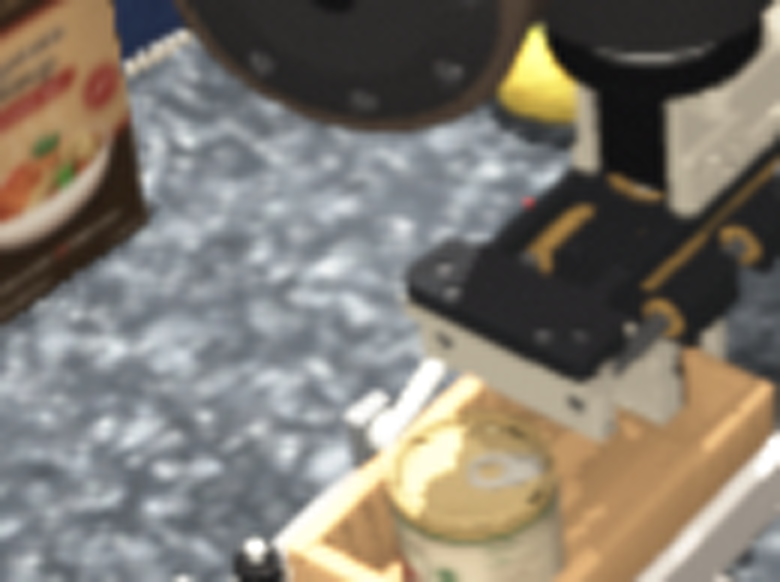

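```bash
for i in 1 ; do python3 -m pendant '[[[0,0,0.1,0,0,0,0],[0,0,0.1,0,0,0,0]]]'; done; python3 st.py; python3 -m pendant '[[[0,0,0.1,0,0,0,0],[0,0,0.1,0,0,0,0]]]'; python3 st.py; python3 -m pendant '[[[0,0,0.1,0,0,0,0]]]'; python3 st.py;python3 -m pendant '[[[0,0,0.1,0,0,0,0]]]'; python3 st.py
python3 - <<'E'
from plant import ctrl,snapshot
from h import *
s=snapshot("scene"); save("pics/sc12.png",s["image"],(190,190,130,97),6)
E
```

```text
clock: 15.35
tool_pos: [0.5057, 0.08, 0.0258]
orientation: [-90.1, 0.1, 10.6]
force: [1.6, -7.4, 8.6]
opening: 0.0077
t 15.35 dock x -1.5 y 102.0 mm yaw 10.64 z 25.8 | F n 0.2 u -7.6 z 8.6 M [-2.94 -0.7  -0.08] op 7.7
clock: 15.52
tool_pos: [0.5053, 0.082, 0.0258]
orientation: [-90.1, 0.1, 10.6]
force: [1.8, -8.9, 9.3]
opening: 0.0076
t 15.52 dock x -1.5 y 104.0 mm yaw 10.64 z 25.8 | F n 0.1 u -9.1 z 9.3 M [-2.99 -0.68 -0.05] op 7.6
clock: 15.6
tool_pos: [0.5051, 0.0829, 0.0258]
orientation: [-90.1, 0.1, 10.6]
force: [1.7, -7.9, 8.4]
opening: 0.0076
t 15.60 dock x -1.5 y 105.0 mm yaw 10.64 z 25.8 | F n 0.2 u -8.1 z 8.4 M [-2.94 -0.72 -0.04] op 7.6
clock: 15.68
tool_pos: [0.505, 0.0839, 0.0258]
orientation: [-90.1, 0.1, 10.6]
force: [1.6, -8.1, 8.9]
opening: 0.008
t 15.68 dock x -1.4 y 106.0 mm yaw 10.65 z 25.8 | F n 0.0 u -8.3 z 8.9 M [-3.   -0.71 -0.06] op 8.0
```

View pics/sc12.png

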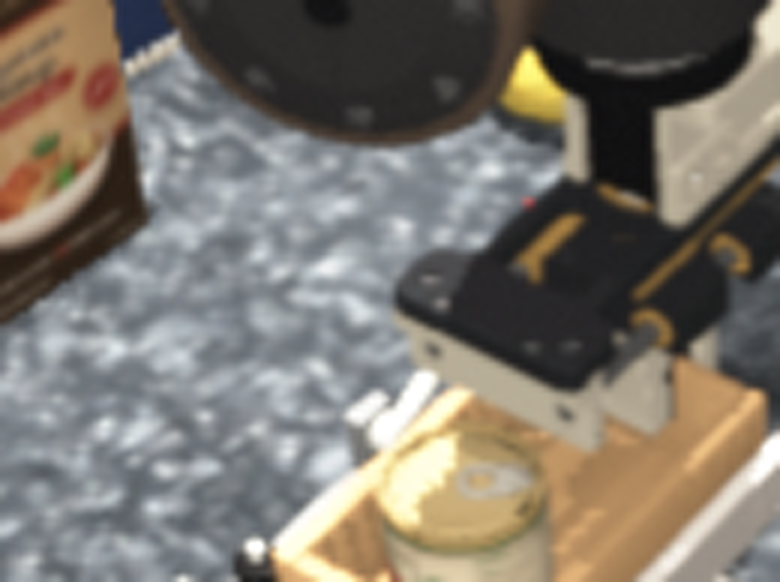

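Catch tip still visible (530,203), so still raised. Continue in single-millimetre steps.

```bash
for r in 1; do python3 -m pendant '[[[0,0,0.1,0,0,0,0]]]' >/dev/null; done; python3 st.py; python3 -m pendant '[[[0,0,0.1,0,0,0,0]]]'>/dev/null; python3 st.py; python3 -m pendant '[[[0,0,0.1,0,0,0,0]]]'>/dev/null; python3 st.py;python3 -m pendant '[[[0,0,0.1,0,0,0,0]]]' >/dev/null; python3 st.py
```

```text
t 15.82 dock x -1.5 y 107.0 mm yaw 10.64 z 25.8 | F n 0.6 u -8.5 z 8.8 M [-2.95 -0.67 -0.09] op 7.8
t 15.90 dock x -1.5 y 108.0 mm yaw 10.64 z 25.8 | F n 0.3 u -8.2 z 8.2 M [-2.98 -0.71 -0.03] op 7.9
t 15.98 dock x -1.5 y 109.0 mm yaw 10.64 z 25.8 | F n -0.2 u -8.3 z 9.4 M [-2.98 -0.72 -0.05] op 7.3
t 16.07 dock x -1.5 y 110.0 mm yaw 10.64 z 25.8 | F n -0.2 u -8.5 z 9.1 M [-2.98 -0.7  -0.05] op 7.4
```

```bash
python3 -m pendant '[[[0,0,0.1,0,0,0,0]]]' >/dev/null; python3 st.py; python3 -m pendant '[[[0,0,0.1,0,0,0,0]]]'>/dev/null; python3 st.py; python3 -m pendant '[[[0,0,0.1,0,0,0,0]]]'>/dev/null; python3 st.py
python3 - <<'E'
from plant import ctrl,snapshot
from h import *
s=snapshot("scene"); save("pics/sc13.png",s["image"],(190,190,130,97),6)
E
```

```text
t 16.15 dock x -1.5 y 111.0 mm yaw 10.64 z 25.8 | F n 0.1 u -8.5 z 8.0 M [-3.01 -0.65 -0.03] op 7.7
t 16.23 dock x -1.5 y 112.0 mm yaw 10.64 z 25.8 | F n -0.3 u -8.3 z 9.4 M [-2.99 -0.7  -0.03] op 7.9
t 16.32 dock x -1.5 y 113.0 mm yaw 10.64 z 25.8 | F n 0.3 u -8.5 z 7.7 M [-2.99 -0.72 -0.06] op 7.9
```

View pics/sc13.png

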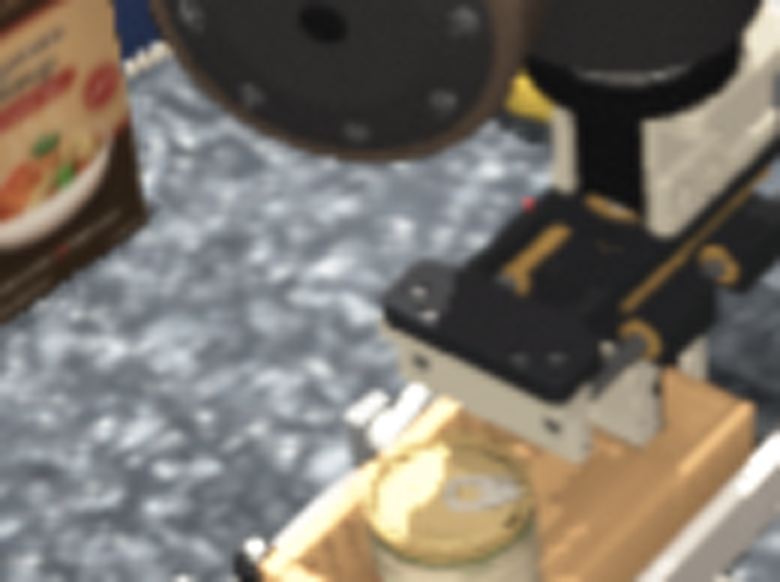

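Red tip still at (530,203): not dropped yet. On.

```bash
python3 -m pendant '[[[0,0,0.1,0,0,0,0]]]' >/dev/null; python3 st.py; python3 -m pendant '[[[0,0,0.1,0,0,0,0]]]'>/dev/null; python3 st.py; python3 -m pendant '[[[0,0,0.1,0,0,0,0]]]'>/dev/null; python3 st.py
python3 - <<'E'
from plant import ctrl,snapshot
from h import *
s=snapshot("scene"); im=s["image"].astype(int)[200:250,260:300]
print(((im[:,:,0]>im[:,:,1]+60)&(im[:,:,2]<im[:,:,0]-60)).sum())
save("pics/sc14.png",s["image"],(190,190,130,97),6)
E
```

```text
t 16.45 dock x -1.5 y 113.9 mm yaw 10.64 z 25.8 | F n -0.2 u -7.3 z 8.7 M [-3.03 -0.72 -0.04] op 7.8
t 16.53 dock x -1.5 y 114.9 mm yaw 10.64 z 25.8 | F n 0.8 u -9.0 z 10.0 M [-3.   -0.68 -0.04] op 7.5
t 16.62 dock x -1.4 y 116.0 mm yaw 10.64 z 25.8 | F n 0.0 u -8.4 z 8.9 M [-2.69 -0.56 -0.06] op 7.4
0
```

View pics/sc14.png

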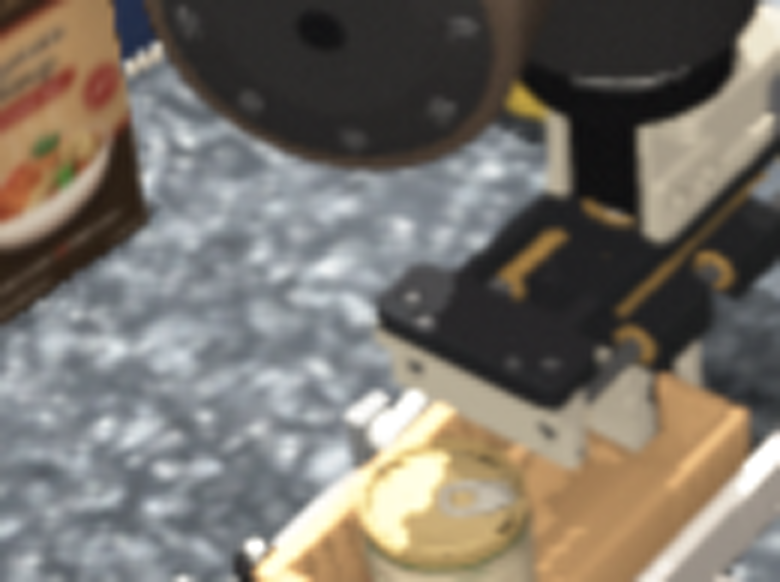

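```bash
python3 -m pendant '[[[0,0,0.1,0,0,0,0]]]' >/dev/null; python3 st.py; python3 -m pendant '[[[0,0,0.06,0,0,0,0]]]'>/dev/null; python3 st.py; python3 -m pendant '[[[0,0,0.05,0,0,0,0]]]'>/dev/null; python3 st.py
```

```text
t 16.75 dock x -1.4 y 117.0 mm yaw 10.65 z 25.8 | F n -0.5 u -7.5 z 8.0 M [-2.77 -0.69  0.05] op 7.9
t 16.83 dock x -1.4 y 117.6 mm yaw 10.65 z 25.8 | F n 2.1 u -13.8 z 6.5 M [-4.42 -1.52  0.05] op 7.6
t 16.92 dock x -1.5 y 117.7 mm yaw 10.67 z 25.8 | F n 1.6 u -14.8 z 7.6 M [-5.23 -2.03 -0.05] op 7.7
```

```bash
python3 -m pendant '[[[0,-0.02,-0.05,0,0,0,0],[0,0,-0.1,0,0,0,0],[0,0,-0.1,0,0,0,0],[0,0,-0.1,0,0,0,0]]]' >/dev/null; python3 st.py; python3 -m pendant '[[[0,0,-0.1,0,0,0,0]]]'>/dev/null; python3 st.py; python3 -m pendant '[[[0,0,-0.05,0,0,0,0]]]'>/dev/null; python3 st.py
```

```text
t 17.25 dock x -0.9 y 116.4 mm yaw 10.64 z 25.8 | F n -0.9 u 5.5 z 6.0 M [1.81 0.74 0.06] op 7.9
t 17.33 dock x -0.7 y 115.6 mm yaw 10.65 z 25.8 | F n -1.5 u 5.3 z 4.6 M [1.72 0.55 0.05] op 7.4
t 17.42 dock x -0.7 y 115.1 mm yaw 10.65 z 25.8 | F n -0.4 u 5.3 z 4.1 M [1.75 0.54 0.04] op 7.5
```

```bash
python3 -m pendant '[[[0,0,-0.1,0,0,0,0]]]' >/dev/null; python3 st.py; python3 -m pendant '[[[0,0,-0.1,0,0,0,0]]]'>/dev/null; python3 st.py; python3 -m pendant '[[[0,0,-0.05,0,0,0,0]]]'>/dev/null; python3 st.py
```

```text
t 17.50 dock x -0.6 y 114.1 mm yaw 10.66 z 25.8 | F n -0.2 u 4.3 z 4.8 M [1.73 0.44 0.04] op 7.7
t 17.58 dock x -0.5 y 113.1 mm yaw 10.66 z 25.8 | F n -0.3 u 5.0 z 2.9 M [ 1.6   0.32 -0.02] op 7.9
t 17.67 dock x -0.4 y 112.5 mm yaw 10.65 z 25.8 | F n -2.4 u 10.1 z 5.5 M [3.46 1.38 0.16] op 8.1
```

```bash
python3 -m pendant '[[[0,0,-0.04,0,0,0,0]]]' >/dev/null; python3 st.py; python3 -m pendant '[[[0,0,0,0,0,0,0]]]'>/dev/null; python3 st.py
```

```text
t 17.75 dock x -0.4 y 112.4 mm yaw 10.65 z 25.8 | F n -2.2 u 12.7 z 4.8 M [4.07 1.72 0.24] op 7.7
t 17.83 dock x -0.4 y 112.5 mm yaw 10.65 z 25.8 | F n -1.5 u 9.6 z 4.9 M [3.3  1.36 0.22] op 7.6
```

```bash
python3 -m pendant '[[[0,0,0.04,0,0,0,0],[0,0,0.03,0,0,0,0],[0,0,0,0,0,0,0.12],[0,0,0,0,0,0,0.2],[0,0,0,0,0,0,0.3],[0,0,0,0,0,0,0.3],[0,0,0,0,0,0,0.3]]]'; python3 st.py
```

```text
clock: 18.42
tool_pos: [0.5049, 0.0893, 0.0257]
orientation: [-90.0, 0.0, 10.6]
force: [0.8, -0.7, -0.4]
opening: 0.0259
t 18.42 dock x -0.4 y 111.3 mm yaw 10.59 z 25.7 | F n 0.7 u -0.8 z -0.4 M [-0.04 -0.04  0.05] op 25.9
```

```bash
python3 -m pendant '[[[0,-0.3,0,0,0,0,0.3],[0,-0.8,0,0,0,0,0.3],[0,-1.2,0,0,0,0,0.3],[0,-1.5,0,0,0,0,0.3],[0,-2.5,0,0,0,0,0.3],[0,-2.5,0,0,0,0,0.3],[0,-2.5,0,0,0,0,0.3],[0,-2.5,0,0,0,0,0.3],[0,-2,0,0,0,0,0.3],[0,0,0,0,0,0,0.3]]]'; python3 st.py
python3 - <<'E'
from plant import ctrl,snapshot
from h import *
import pickle
o=ctrl.get_obs(); w=snapshot("wrist"); s=snapshot("scene"); t=snapshot("top")
pickle.dump((o,w,s,t),open("v9.pkl","wb"))
save("pics/sc20.png",s["image"],(190,190,130,97),6); save("pics/w20.png",w["image"]); save("pics/sc20f.png",s["image"])
E
```

```text
clock: 19.25
tool_pos: [0.5075, 0.0904, 0.1893]
orientation: [-89.9, -0.4, 10.7]
force: [1.2, -0.4, 0.2]
opening: 0.0265
t 19.25 dock x 2.2 y 112.0 mm yaw 10.65 z 189.3 | F n 1.1 u -0.7 z 0.2 M [ 0.07 -0.11  0.04] op 26.5
```

View pics/sc20.png

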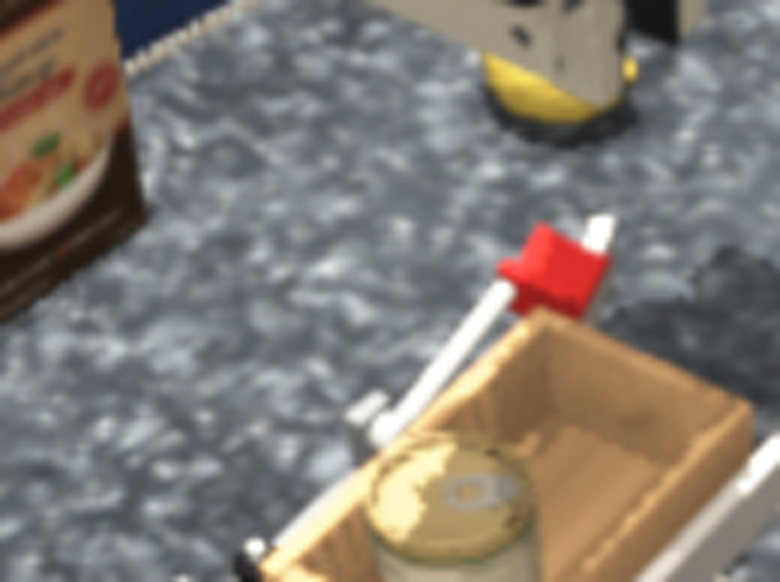

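View pics/w20.png

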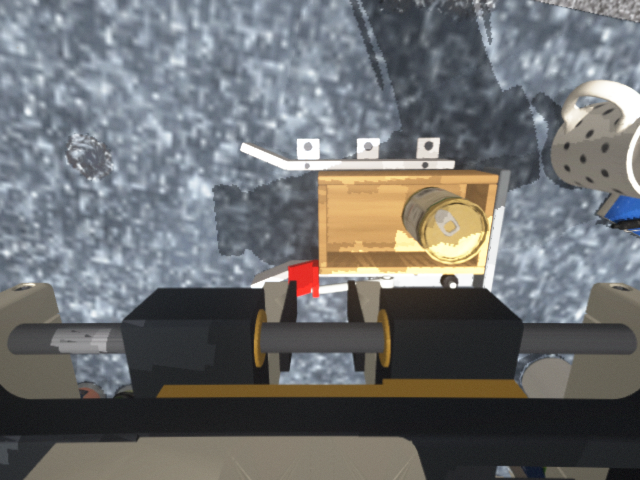

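View pics/sc20f.png

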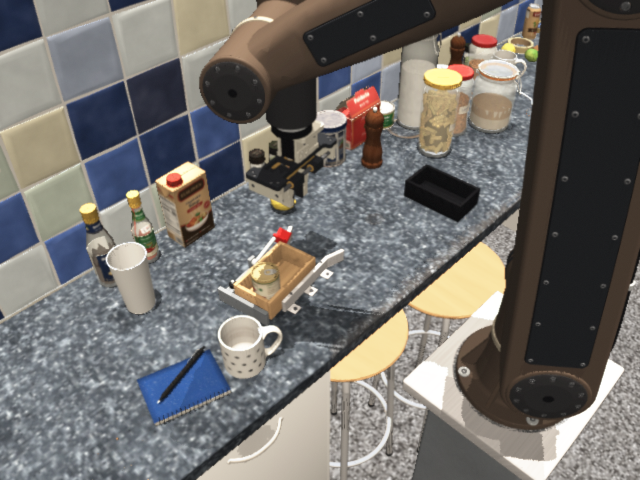

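Run:
```python
import pickle,numpy as np
from plant import ctrl
a=pickle.load(open("v1.pkl","rb"))[2]["image"].astype(int); b=pickle.load(open("v9.pkl","rb"))[2]["image"].astype(int)
for i in (a,b):
    m=((i[:,:,0]>i[:,:,1]+90)&(i[:,:,0]>i[:,:,2]+90))[215:255,265:300]; y,x=np.nonzero(m); print(m.sum(),x.min()+265,x.max()+265,y.min()+215,y.max()+215)
for n,(x,y,w,h) in dict(mug=(215,310,70,70),beaker=(105,240,50,72),mill=(362,105,24,65)).items():
    print(n,np.abs(a-b)[y:y+h,x:x+w].mean().round(2))
print(ctrl.get_obs()["force"]); ctrl.close_job()
```

```text
202 273 291 227 245
169 273 290 227 242
mug 22.67
beaker 16.66
mill 10.22
[0.62749723 0.72015069 0.2477592 ]
the job is handed in; nothing more can be done
```

The pine box is home in the dock with the tin still standing in it. The red catch is down behind the box, and I have handed the job in.

- **Sliding in:** I pinched the box's -y end wall 4 mm off its middle, turned it about 10° and slid it between the rails, pushing with 7–10 N. The box's own edge lifted the catch, and the catch dropped with the box's centre at about 116 mm. The stop came at 117.7 mm, where the highest reading was 14.8 N.
- **Pull-back:** the box slid back freely at about 5 N, then held 5 mm from the stop while the reading rose to 12.7 N. I eased off, opened the fingers and lifted clear, and the force readings were about zero.
- **Catch:** in the last picture its top and left edges are at the same pixels as before the job. The bottom edge is 3 px short, where I take the box to be hiding it. I saw no contact between gripper and catch, though the gripper passed close above it.
- **Mug, beaker and mill:** a pixel comparison of these areas with the earlier picture did not come out near zero. I put that down to shadows and lighting but did not check further. By eye in the scene picture all three stand where they did.
- **Lemon:** it is partly hidden by the gripper in the last picture. What shows of it is in its place.
- **One disagreement:** before entry, the scene camera put the box about 5 mm further sideways than the wrist view. I went with the wrist view, and the sideways force stayed near zero as the box went in.

The run took about 19 s of the 58 s allowed.

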